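Fit and zero the keyed knobs of a bench-supply panel

TASK

Pull the clear cover of the red knob tray out to its stop, then fit every knob in the tray onto the panel shaft whose collar has the knob's colour, with the slot lined up with the shaft's key so that the knob goes fully home and sits flat on its collar, and turn each fitted knob so that its pointer points at the white zero dot beside it. When all are set, push the cover fully shut over the tray again, and leave the other things on the bench where they are.

Things in the scene. Friction and masses are not known exactly. Their poses are not given: they have to be found in the camera images.
- cover (a joint): Clear sliding dust cover over the red tray, in m: 0 = shut, 0.19 = out at its stop, clear of the tray; slides along the tray's +y. A spring draws it back (1 N shut, 4 N out) and a 7 N friction brake holds it wherever it is left: pulling out takes 8 to 12 N, pushing shut 3 to 6 N. Starts 0 to 20 mm out. An inverted box 200 x 183 mm, top 66 mm above the table, open below and at its -y end.
- cover_grip (a point): Centre of the cover's orange grip fin, an upright bar on the cover's top near its leading (+y) edge: 70 mm long along x, 14 mm thick along y, 34 mm high; its top is 17 mm above this point, the cover's top face 17 mm below it (point 83 mm above the table). Moves with the cover, which slides along this frame's y; axes parallel to the tray's.
- tray: Fixed red foam stock tray, 180 x 180 mm, 6 mm walls 18 mm high, floor 4 mm thick. Origin on the table under its centre; z up, +y is the way the cover slides out.
- panel: Fixed grey panel, face up in a black jig; 200 x 200 mm, face 50 mm above the table. Origin on the table under its centre, z up. Four keyed shafts on a 96 mm square have 48 mm coloured collars, top 52 mm above the table; shaft and collar turn together, stiffly (0.06 N m), 2.4 rad either way from zero. A white zero dot on the face lies 31 mm from each shaft axis in the panel's +x.
- knob_red: Red pointer knob, 60 g, loose, upright in the tray; may be absent. Skirt 43 mm across, 21 mm high; on it a grip bar 34 mm long (x), 15 mm wide (y), 21 to 40 mm above the underside. Origin: centre of the underside, z up. A pointer line on the bar runs to its +x end. Blind bore below: 16 mm across, 21 mm deep, with a key slot on the +x side 6.4 mm wide, reaching 13.5 mm from the axis.
- seat_red (a point): Seat for the red knob: centre of the top of the red collar, on the shaft axis; z up. The steel shaft, 14 mm across, stands 20 mm above this point; its brass key, on the +x side, is 4 mm wide and reaches 12 mm from the axis and 12 mm above this point; a tick on the collar also points to +x. A fitted knob's origin lies here, its x along this x. Turns with the shaft.
- knob_yellow: Yellow pointer knob, 60 g, loose, upright in the tray; may be absent. Skirt 43 mm across, 21 mm high; on it a grip bar 34 mm long (x), 15 mm wide (y), 21 to 40 mm above the underside. Origin: centre of the underside, z up. A pointer line on the bar runs to its +x end. Blind bore below: 16 mm across, 21 mm deep, with a key slot on the +x side 6.4 mm wide, reaching 13.5 mm from the axis.
- seat_yellow (a point): Seat for the yellow knob: centre of the top of the yellow collar, on the shaft axis; z up. The steel shaft, 14 mm across, stands 20 mm above this point; its brass key, on the +x side, is 4 mm wide and reaches 12 mm from the axis and 12 mm above this point; a tick on the collar also points to +x. A fitted knob's origin lies here, its x along this x. Turns with the shaft.
- knob_blue: Blue pointer knob, 60 g, loose, upright in the tray; may be absent. Skirt 43 mm across, 21 mm high; on it a grip bar 34 mm long (x), 15 mm wide (y), 21 to 40 mm above the underside. Origin: centre of the underside, z up. A pointer line on the bar runs to its +x end. Blind bore below: 16 mm across, 21 mm deep, with a key slot on the +x side 6.4 mm wide, reaching 13.5 mm from the axis.
- seat_blue (a point): Seat for the blue knob: centre of the top of the blue collar, on the shaft axis; z up. The steel shaft, 14 mm across, stands 20 mm above this point; its brass key, on the +x side, is 4 mm wide and reaches 12 mm from the axis and 12 mm above this point; a tick on the collar also points to +x. A fitted knob's origin lies here, its x along this x. Turns with the shaft.
- knob_white: White pointer knob, 60 g, loose, upright in the tray; may be absent. Skirt 43 mm across, 21 mm high; on it a grip bar 34 mm long (x), 15 mm wide (y), 21 to 40 mm above the underside. Origin: centre of the underside, z up. A pointer line on the bar runs to its +x end. Blind bore below: 16 mm across, 21 mm deep, with a key slot on the +x side 6.4 mm wide, reaching 13.5 mm from the axis.
- seat_white (a point): Seat for the white knob: centre of the top of the white collar, on the shaft axis; z up. The steel shaft, 14 mm across, stands 20 mm above this point; its brass key, on the +x side, is 4 mm wide and reaches 12 mm from the axis and 12 mm above this point; a tick on the collar also points to +x. A fitted knob's origin lies here, its x along this x. Turns with the shaft.
- flux: Bystander, to be left alone: small flux bottle, 36 mm across, 90 mm tall, loose on the bench. Origin at the centre of its underside.
- grease: Bystander, to be left alone: low jar, 52 mm across, 55 mm tall, loose on the bench. Origin at the centre of its underside.
- driver: Bystander, to be left alone: hand screwdriver with black handle, loose on the bench. Origin near its handle, it lies on its side.
- pack_a: Bystander, to be left alone: flat black cell pack, 50 x 36 x 7 mm, loose on the bench. Origin at the centre of its underside.
- pack_b: Bystander, to be left alone: flat black cell pack, 50 x 36 x 7 mm, loose on the bench. Origin at the centre of its underside.

How it is judged:
By the outcome, as a careful person would: the job done as asked, in the order asked, and still so for the second after the job is handed in, with the robot touching nothing.
Of knob_red, knob_yellow, knob_blue, knob_white only 3 to 4 are there at a start; the rules pass over those that are not, and their reading is None.
At some moment in a run one of knob_red, knob_yellow, knob_blue, knob_white may be knocked a few centimetres aside while the robot is not near it.
It also fails if it takes over 208 s, if anything falls off the work surface, if the arm or the gripper's body presses on something with over 40 N, if the wrist force passes 120 N, or if a joint passes its speed limit or range.

ROBOT

A 6-joint arm with a two-finger parallel gripper is mounted at the origin on the work surface. World frame = base frame: x ahead of the robot, y to its left, z up, the work surface at z = 0. Lengths are in m, angles in rad, forces in N, time in s.
With the tool pointing down it reaches from about 0.375 to 0.975 m from the base axis. Payload 3.8 kg.
Tool frame: the origin (TCP) lies at the very end of the fingers, on their centre line; the grasp point (between the pads) lies 19 mm behind it; z points along the fingers, y is the direction in which the jaws open and shut (so a half turn about z gives the same grasp; the last joint's range is limited). The gripper opens to 85 mm and grips with 20 to 120 N. Pads are 22 mm wide; open, the fingers measure 114 mm over their backs; the gripper's body (76 mm by 85 mm) begins 54 mm behind the grasp point. The pads swing forward as they close: fully open they stand 13 mm farther back than shut.
Start: joints at [-1.324, 0.264, 1.604, -0, 1.274, -0.037], TCP at [0.189, -0.648, 0.231] pointing down, gripper open.
Joint ranges: [-2.63, 2.63], [-0.94, 2.18], [0.31, 2.57], [-1.31, 4.45], [0, 2.66], [-2.55, 2.55]. Speed limits (rad/s): [2.57, 2.57, 3.14, 3.14, 3.14, 3.14].

INTERFACE

Orientations are given as a rotation vector (axis times angle).
In Python, from workcell import status, read_camera, camera_info, order gives the robot as it stands.
- The arm moves only by the tool move_arm, never from a script. Its argument "deltas" is a list of rows, each a list of 3 entries, a list of its own where there are three numbers: the turn, a rotation vector about the world's x, y, z as a fraction of full scale, then the shift along the world's x, y, z as a fraction of full scale, then the closure, from -1 (fully open) to 1 (shut), so that 0 is half open. A call has 1 to 20 rows; each row is the pose to reach, as a shift and turn from the pose commanded when the call began; what a row does not reach only later rows make up. Full scale, the value 1, is 0.1 m for a shift and pi/2 rad for a turn. A row lasts 1/8 s, in which the tool goes at most 62.5 mm and 10.7 degrees, less where a joint would pass 70% of its speed; a pose out of reach is approached as far as the arm can. A call with a number of a shift or a turn outside -1 to 1 is refused whole. A call with a gripper value outside its range is refused whole. The fingers move at their own pace and stop on an object; "grip_force" is the grip in N (left out, the last holds). Time passes only in rows, so rows that repeat a pose let the fingers close. It gives the time, the measured TCP pose, the force and the opening at its end, in the units of the state.
- status.read_state(): the state, without advancing time (a new reading comes with each control period).
- read_camera(name): name is "side" or "top"; returns (picture, depth): 480x640x3 uint8, red, green, blue; 480x640 float32, m along the optical axis (not along the pixel's ray), 0 where there is no reading.
- camera_info(name): a dict with "K" (3x3 intrinsics, pixels), "R" (3x3) and "t" (3): a world point X has camera coordinates R X + t. Camera axes: x right, y down, z forward; pixel columns grow to the right and rows downward; lengths in m; the calibration is good to about 2 mm. A picture is of the moment at which its call begins. camera_info takes no time and is no camera call.
- order.finish_job(): hands the job in, once; it reports no verdict.
The state is a dict: "time": time; "q": joint angles; "joint_vel": joint speeds; "joint_torque": joint torques, N m; "tool_pos": TCP position; "tcp_rot": TCP orientation; "wrist_force": force on the tool from outside, world axes, zero at the start; "torque": the same for the moment, N m; "width": opening from 0.0 (shut) to 1.0 (fully open).
Only numpy, scipy, OpenCV 4.12 (cv2) and the standard library are available. Lean on these libraries where they do the work, as an engineer would, in place of code of your own. Each camera call takes 0.05 s, during which the arm holds its last target. There are 200 camera calls.

## Working session

There is one attempt and no reset: what is moved stays moved. The work goes in short steps, Python scripts to look and compute and a tool call to move; the robot and the scene stay as the last step left them, time stands still between calls to the robot, and variables do not carry over. Pictures are saved under pics/ and viewed, about 12 in all and at most 16, crops included, and the job is handed in when it is done.

Besides the shell and the picture viewer there is one more tool, called after "Request:" as name(argument=value, ...), one argument or row to a line, values as JSON. move_arm: Moves the arm, as the interface text tells. Its arguments: {"type":"object","properties":{"deltas":{"type":"array","items":{"type":"array"}},"grip_force":{"type":"number"}},"required":["deltas"]}

```bash
mkdir -p pics
cat > h.py <<'E'
import numpy as np, cv2
from workcell import status, read_camera, camera_info, order
def P(name,u,v,z=None,d=None):
    c=camera_info(name);K,R,t=map(np.array,(c["K"],c["R"],c["t"]))
    r=np.linalg.inv(K)@np.array([u,v,1.]); o=-R.T@t; w=R.T@r
    s=d if d is not None else (z-o[2])/w[2]
    return o+s*w
def proj(name,X):
    c=camera_info(name);K,R,t=map(np.array,(c["K"],c["R"],c["t"]))
    p=K@(R@np.array(X)+t); return p[:2]/p[2]
def save(name,f):
    a,d=read_camera(name); cv2.imwrite(f"pics/{f}.png",a[:,:,::-1]); np.save(f"{f}.npy",d); return a,d
E
python3 - <<'E'
from h import *
for n in("top","side"):
    save(n,n+"0");c=camera_info(n);R,t=np.array(c["R"]),np.array(c["t"]);print(n,c["K"],R.round(3),(-R.T@t).round(3))
print(status.read_state())
E
```

```text
top [[551.53037618   0.         316.583055  ]
 [  0.         551.53037618 244.59914627]
 [  0.           0.           1.        ]] [[ 0.015 -1.    -0.015]
 [-0.997 -0.014 -0.079]
 [ 0.079  0.016 -0.997]] [0.425 0.004 1.15 ]
side [[563.58863705   0.         316.48821405]
 [  0.         563.58863705 237.60030212]
 [  0.           0.           1.        ]] [[ 1.    -0.03   0.001]
 [-0.018 -0.648 -0.762]
 [ 0.023  0.761 -0.648]] [ 0.485 -0.86   0.837]
{'time': 0.1, 'q': array([-1.32390234e+00,  2.64691696e-01,  1.60527853e+00,  2.02631025e-05,
        1.27372507e+00, -3.68724699e-02]), 'joint_vel': array([-0.0006902 , -0.00175297, -0.00249965,  0.00105574, -0.00035443,
        0.0007275 ]), 'joint_torque': array([-6.43632266e-04, -5.16709578e+01, -3.68588483e+01, -8.93168180e-05,
        6.27794201e-03, -3.37142205e-05]), 'tool_pos': array([ 0.18883616, -0.64733027,  0.230055  ]), 'tcp_rot': array([-3.10795344e+00, -4.43940062e-01,  3.15727282e-04]), 'wrist_force': array([ 0.72552928, -0.6535477 , -0.65978214]), 'torque': array([-0.01700989, -0.03266009,  0.0424476 ]), 'width': 1.0028275785037664}
```

View pics/top0.png

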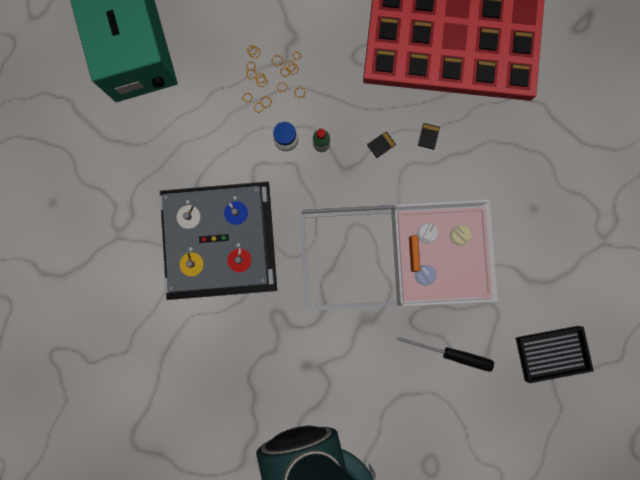

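View pics/side0.png

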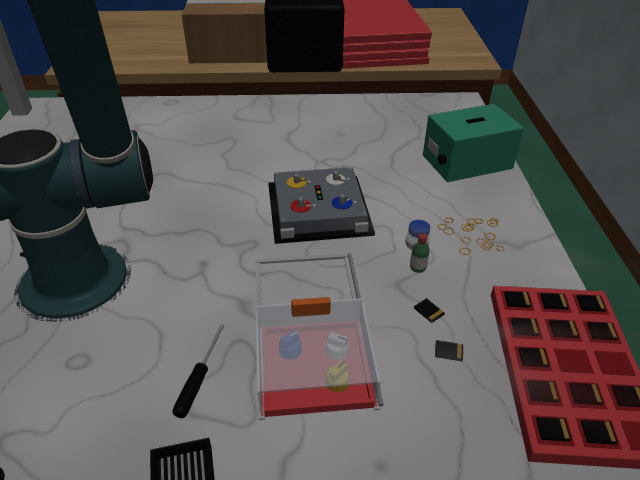

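The top view shows three knobs under the cover: white (428,232), yellow (461,235) and blue (426,274). There is no red knob. The fin is at (415,253) and the panel is near (218,240). Next I'll enlarge the panel and the tray.

Run:
```python
from h import *
a=cv2.imread("pics/top0.png")
x=cv2.resize(a[180:300,155:280],None,fx=4.8,fy=4.8,interpolation=cv2.INTER_CUBIC)
cv2.imwrite("pics/panel0.png",x)   # 600x576
x=cv2.resize(a[195:310,390:505],None,fx=5,fy=5,interpolation=cv2.INTER_CUBIC)
x=cv2.convertScaleAbs(x,alpha=1.2)
cv2.imwrite("pics/tray0.png",x)
```

```text
(no output)
```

View pics/panel0.png

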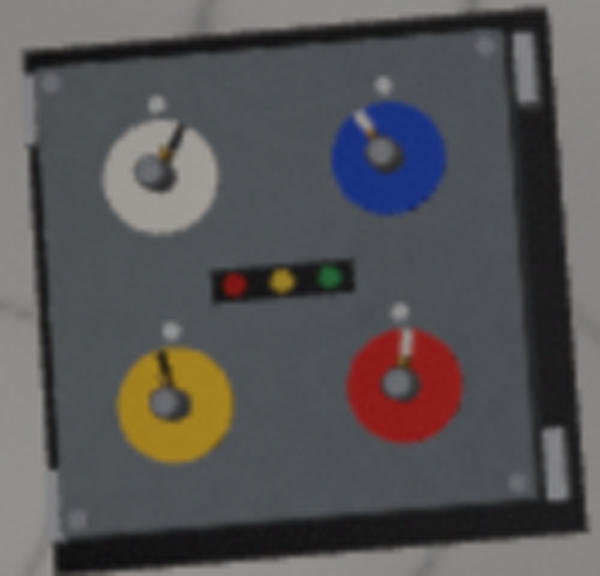

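View pics/tray0.png

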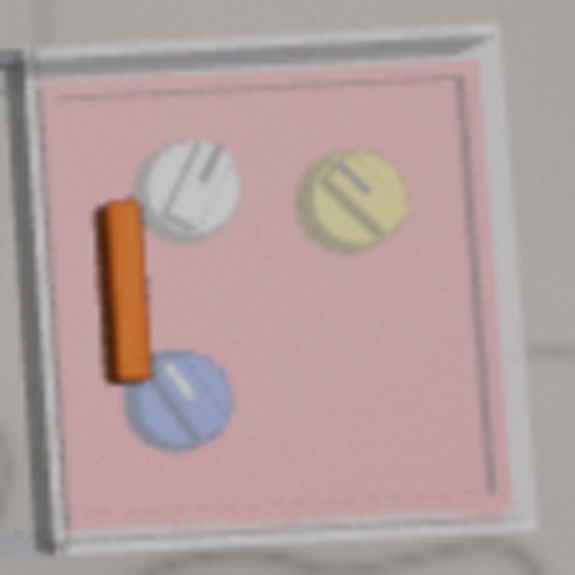

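Readings from the crops:
- **Panel:** collars at white (160,177), blue (388,158), yellow (175,405) and red (405,385). The ticks are well off zero on white and blue, slightly off on yellow. The dots are above each collar.
- **Tray:** the fin's top runs from (122,202) to (135,382), and the pointer lines on the knobs are visible.

```bash
cat >> h.py <<'E'
def knobs(): pass
def crop(c,s,o): return np.array(c)/s+np.array(o)-0.5+0.5/s
E
python3 - <<'E'
from h import *
o=(155,180);f=lambda c,z:P("top",*crop(c,4.8,o),z=z)
C=dict(white=(160,177),blue=(388,158),yellow=(175,405),red=(405,385))
T=dict(white=(183,125),blue=(360,113),yellow=(161,353),red=(407,331))
D=dict(white=(157,104),blue=(384,85),yellow=(171,331),red=(400,311))
S={}
for k in C:
    c,t,d=f(C[k],.052),f(T[k],.052),f(D[k],.05)
    a=lambda v:np.degrees(np.arctan2(v[1],v[0]))
    S[k]=c;print(k,c.round(4),"tick",a(t-c).round(1),np.hypot(*(t-c)[:2]).round(4),"dot",a(d-c).round(1),np.hypot(*(d-c)[:2]).round(4))
for p,q in(("yellow","white"),("red","blue"),("red","yellow"),("blue","white")):
    v=S[q]-S[p];print(p,q,np.hypot(*v[:2]).round(4),np.degrees(np.arctan2(v[1],v[0])).round(2))
a=cv2.imread("pics/top0.png").astype(int);d=np.load("top0.npy")
# fin
m=((a[:,:,2]>140)&(a[:,:,0]<70)&(a[:,:,1]>60)).astype(np.uint8);m[:, :390]=0;m[:,440:]=0
ys,xs=np.nonzero(m);print("fin",xs.min(),xs.max(),ys.min(),ys.max(),cv2.minAreaRect(np.c_[xs,ys].astype(np.float32)))
o=(390,195);g=lambda c,z:P("top",*crop(c,5,o),z=z)
for c in((107,203),(138,201),(150,380),(122,383)):print("finc",g(c,.1).round(4),d[tuple(crop(c,5,o)[::-1].round().astype(int))])
for c in((30,55),(498,28),(535,525),(50,550)):print("cov corner",g(c,.066).round(4))
for k,c in(("w",(193,187)),("y",(357,197)),("b",(183,398))):print(k,g(c,.025).round(4))
E
```

```text
white [0.5653 0.2808 0.052 ] tick -22.1 0.0239 dot 5.1 0.0313
blue [0.5746 0.1853 0.052 ] tick 33.0 0.0225 dot 5.2 0.0313
yellow [0.4698 0.2714 0.052 ] tick 16.9 0.0226 dot 5.9 0.0312
red [0.4795 0.1757 0.052 ] tick -0.6 0.0225 dot 5.9 0.0312
yellow white 0.096 5.65
red blue 0.0956 5.77
red yellow 0.0962 95.77
blue white 0.096 95.52
fin 390 439 50 269 ((418.1061706542969, 159.83607482910156), (218.18380737304688, 48.813236236572266), 87.39744567871094)
finc [ 0.5287 -0.1595  0.1   ] 1.0561804
finc [ 0.5297 -0.1713  0.1   ] 1.0532078
finc [ 0.4615 -0.1759  0.1   ] 1.0815448
finc [ 0.4602 -0.1653  0.1   ] 1.0492575
cov corner [ 0.5905 -0.1343  0.066 ]
cov corner [ 0.6036 -0.3188  0.066 ]
cov corner [ 0.4083 -0.3312  0.066 ]
cov corner [ 0.3958 -0.1428  0.066 ]
w [ 0.5432 -0.2063  0.025 ]
y [ 0.5399 -0.273   0.025 ]
b [ 0.4569 -0.2021  0.025 ]
```

Checks: the collars lie on a 96 mm square and the panel yaw is 5.7°. The fin centre is about (0.495,-0.169) and the tray yaw about 4°. I'll move above the fin with the jaws along the tray's y.

Request:
move_arm(
  deltas=[
    [[0,0,-0.07],[0.3,0.48,-0.05],-1],
    [[0,0,-0.137],[0.61,0.96,-0.1],-1],
    [[0,0,-0.137],[0.61,0.96,-0.1],-1],
  ],
  grip_force=60,
)

```text
time: 0.48
tool_pos: [0.2514, -0.5481, 0.2198]
tcp_rot: [-3.136, -0.113, 0.001]
wrist_force: [-0.0, -0.6, -0.1]
width: 0.999
```

Request:
move_arm(
  deltas=[
    [[0,0,0],[0.3,0.48,-0.05],-1],
    [[0,0,0],[0.61,0.96,-0.1],-1],
    [[0,0,0],[0.61,0.96,-0.1],-1],
  ],
)

```text
time: 0.85
tool_pos: [0.312, -0.4536, 0.2106]
tcp_rot: [-3.138, -0.114, 0.001]
wrist_force: [-1.1, -0.4, 0.9]
width: 1.0
```

Request:
move_arm(
  deltas=[
    [[0,0,0],[0.3,0.48,-0.05],-1],
    [[0,0,0],[0.61,0.96,-0.1],-1],
    [[0,0,0],[0.61,0.96,-0.1],-1],
  ],
)

```text
time: 1.23
tool_pos: [0.3729, -0.3586, 0.2009]
tcp_rot: [-3.139, -0.114, 0.001]
wrist_force: [-0.2, 0.4, 0.3]
width: 0.998
```

Request:
move_arm(
  deltas=[
    [[0,0,0],[0.3,0.48,-0.05],-1],
    [[0,0,0],[0.61,0.96,-0.1],-1],
    [[0,0,0],[0.61,0.96,-0.1],-1],
  ],
)

```text
time: 1.6
tool_pos: [0.4341, -0.2633, 0.1911]
tcp_rot: [3.139, 0.114, -0.0]
wrist_force: [-0.3, -0.7, 0.1]
width: 1.003
```

Request:
move_arm(
  deltas=[
    [[0,0,0],[0.3,0.48,-0.05],-1],
    [[0,0,0],[0.61,0.96,-0.1],-1],
    [[0,0,0],[0.61,0.96,-0.1],-1],
    [[0,0,0],[0.61,0.96,-0.1],-1],
  ],
)

```text
time: 2.1
tool_pos: [0.4939, -0.17, 0.1814]
tcp_rot: [3.138, 0.107, -0.0]
wrist_force: [-0.1, 0.3, -0.1]
width: 0.998
```

Request:
move_arm(
  deltas=[
    [[0,0,0],[0.01,0.01,-0.4],-1],
    [[0,0,0],[0.01,0.01,-0.7],-1],
    [[0,0,0],[0.01,0.01,-1.0],-1],
    [[0,0,0],[0.01,0.01,-1.0],-1],
  ],
)

```text
time: 2.6
tool_pos: [0.492, -0.1683, 0.079]
tcp_rot: [-3.138, -0.104, 0.009]
wrist_force: [0.3, 0.8, 0.0]
width: 1.001
```

Request:
move_arm(
  deltas=[
    [[0,0,0],[0,0,-0.06],-1],
    [[0,0,0],[0,0,-0.06],1],
    [[0,0,0],[0,0,-0.06],1],
    [[0,0,0],[0,0,-0.06],1],
    [[0,0,0],[0,0,-0.06],1],
    [[0,0,0],[0,0,-0.06],1],
    [[0,0,0],[0,0,-0.06],1],
    [[0,0,0],[0,0,-0.06],1],
  ],
)

```text
time: 3.6
tool_pos: [0.4953, -0.1672, 0.0759]
tcp_rot: [3.139, 0.108, 0.001]
wrist_force: [-1.3, 0.6, 4.9]
width: 0.153
```

Request:
move_arm(
  deltas=[
    [[0,0,0],[-0.007,0.1,0],1],
    [[0,0,0],[-0.021,0.3,0],1],
    [[0,0,0],[-0.035,0.5,0],1],
    [[0,0,0],[-0.049,0.7,0],1],
    [[0,0,0],[-0.06,0.85,0],1],
    [[0,0,0],[-0.07,0.99,0],1],
  ],
)

```text
time: 4.35
tool_pos: [0.4889, -0.0698, 0.0759]
tcp_rot: [3.136, 0.109, 0.003]
wrist_force: [0.4, -9.2, 1.3]
width: 0.151
```

Request:
move_arm(
  deltas=[
    [[0,0,0],[-0.014,0.2,0],1],
    [[0,0,0],[-0.028,0.4,0],1],
    [[0,0,0],[-0.042,0.6,0],1],
    [[0,0,0],[-0.046,0.65,0],1],
    [[0,0,0],[-0.046,0.65,0],1],
  ],
)

```text
time: 4.97
tool_pos: [0.4845, -0.0039, 0.0759]
tcp_rot: [3.137, 0.109, 0.004]
wrist_force: [1.2, -5.0, 2.6]
width: 0.149
```

Request:
move_arm(
  deltas=[
    [[0,0,0],[-0.002,0.03,0],1],
    [[0,0,0],[-0.004,0.06,0],1],
    [[0,0,0],[-0.004,0.06,0],1],
  ],
)

```text
time: 5.35
tool_pos: [0.4842, 0.0011, 0.0759]
tcp_rot: [3.136, 0.109, 0.004]
wrist_force: [0.2, -7.8, 3.1]
width: 0.151
```

Request:
move_arm(
  deltas=[
    [[0,0,0],[-0.003,0.04,0],1],
    [[0,0,0],[-0.005,0.07,0],1],
    [[0,0,0],[-0.005,0.07,0],1],
  ],
)

```text
time: 5.72
tool_pos: [0.4837, 0.0081, 0.0759]
tcp_rot: [3.136, 0.109, 0.004]
wrist_force: [1.2, -8.2, 2.9]
width: 0.147
```

Request:
move_arm(
  deltas=[
    [[0,0,0],[-0.002,0.03,0],1],
    [[0,0,0],[-0.004,0.05,0],1],
    [[0,0,0],[-0.004,0.05,0],1],
  ],
)

```text
time: 6.1
tool_pos: [0.4834, 0.013, 0.0759]
tcp_rot: [3.136, 0.109, 0.004]
wrist_force: [2.1, -9.3, 2.1]
width: 0.152
```

Request:
move_arm(
  deltas=[
    [[0,0,0],[-0.002,0.02,0],1],
    [[0,0,0],[-0.003,0.04,0],1],
    [[0,0,0],[-0.003,0.04,0],1],
  ],
)

```text
time: 6.48
tool_pos: [0.4832, 0.0169, 0.0759]
tcp_rot: [3.136, 0.109, 0.004]
wrist_force: [1.2, -10.2, 2.9]
width: 0.15
```

Request:
move_arm(
  deltas=[
    [[0,0,0],[-0.002,0.02,0],1],
    [[0,0,0],[-0.003,0.04,0],1],
    [[0,0,0],[-0.003,0.04,0],1],
  ],
)

```text
time: 6.85
tool_pos: [0.483, 0.019, 0.0759]
tcp_rot: [3.132, 0.111, 0.004]
wrist_force: [2.5, -18.5, 1.9]
width: 0.149
```

Stop reached (force jumped to 18.5 N, travel about 0.187 m). I'll release, lift and look again.

Request:
move_arm(
  deltas=[
    [[0,0,0],[0,-0.01,0],-1],
    [[0,0,0],[0,-0.01,0],-1],
    [[0,0,0],[0,-0.01,0],-1],
    [[0,0,0],[0,-0.01,0],-1],
    [[0,0,0],[0,-0.01,0],-1],
    [[0,0,0],[0,0,0.5],-1],
    [[0,0,0],[0,0,0.9],-1],
    [[0,0,0],[0,0,1],-1],
  ],
)

```text
time: 7.85
tool_pos: [0.4838, 0.0231, 0.1787]
tcp_rot: [3.14, 0.108, 0.01]
wrist_force: [-0.2, -0.3, 0.0]
width: 1.0
```

Request:
move_arm(
  deltas=[
    [[0,0,0],[0,0.5,0.2],-1],
    [[0,0,0],[0,0.8,0.4],-1],
    [[0,0,0],[0,0.8,0.4],-1],
  ],
)

```text
time: 8.22
tool_pos: [0.4821, 0.1046, 0.2161]
tcp_rot: [-3.139, -0.112, -0.003]
wrist_force: [0.9, -0.5, 0.1]
width: 0.999
```

Run:
```python
from h import *
a,d=save("top","top1")
x=cv2.resize(a[195:310,270:505,::-1],None,fx=3.4,fy=3.4,interpolation=cv2.INTER_CUBIC)
x2=cv2.resize(a[200:300,400:500,::-1],None,fx=6,fy=6,interpolation=cv2.INTER_CUBIC)
cv2.imwrite("pics/tray1.png",x2); cv2.imwrite("pics/wide1.png",x)
print(status.read_state()["tool_pos"])
```

```text
[0.48131289 0.10348615 0.21483465]
```

View pics/tray1.png

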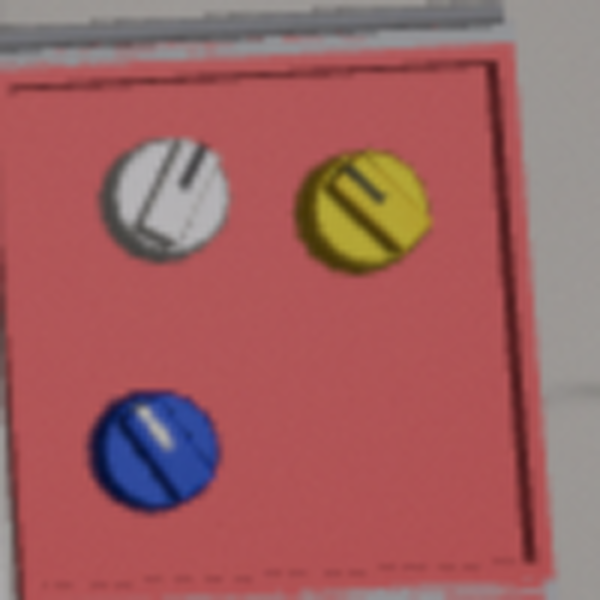

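The cover is clear of the tray. In the crop the white pointer line runs (185,187)→(207,145), yellow (382,200)→(345,165) and blue (170,448)→(143,406). I'll fit the centres from silhouettes and cross-check them with the bars.

```bash
cat >> h.py <<'E'
from scipy.optimize import minimize
PH=np.linspace(0,2*np.pi,40)
def sil(x,y,z0,yaw,cam="top",s=8,o=(0,0),shape=None):
    pts=[(x+.0215*np.cos(p),y+.0215*np.sin(p),z0+z) for p in PH for z in(0,.021)]
    c,sn=np.cos(yaw),np.sin(yaw)
    bar=[(x+c*a-sn*b,y+sn*a+c*b,z0+z) for a in(-.017,.017) for b in(-.0075,.0075) for z in(.021,.04)]
    m=np.zeros(shape,np.uint8)
    for S in(pts,bar):
        q=np.array([proj(cam,p) for p in S]); q=((q-np.array(o)+.5)*s-.5)
        cv2.fillConvexPoly(m,cv2.convexHull(q.astype(np.float32)).round().astype(np.int32),1)
    return m
def fit(img,mask_fn,guess,yaw,z0,cam="top",s=8,half=22):
    u,v=proj(cam,(guess[0],guess[1],z0+.02)).round().astype(int);o=(u-half,v-half)
    im=cv2.resize(img[v-half:v+half,u-half:u+half],None,fx=s,fy=s,interpolation=cv2.INTER_CUBIC).astype(int)
    m=mask_fn(im).astype(np.uint8)
    n,l,st,_=cv2.connectedComponentsWithStats(m);k=1+np.argmax(st[1:,4]);m=(l==k).astype(np.uint8)
    m=cv2.morphologyEx(m,cv2.MORPH_CLOSE,np.ones((25,25)))
    f=lambda p:1-(lambda r:(r&m).sum()/(r|m).sum())(sil(p[0],p[1],z0,yaw,cam,s,o,m.shape))
    r=minimize(f,guess,method="Nelder-Mead",options=dict(initial_simplex=[guess,(guess[0]+.004,guess[1]),(guess[0],guess[1]+.004)],xatol=1e-4,fatol=1e-4))
    return r.x,1-r.fun,m
MASK=dict(white=lambda i:(i.max(2)-i.min(2)<40),yellow=lambda i:(i[:,:,1]-i[:,:,2]>45)&(i[:,:,1]>.6*i[:,:,0]),blue=lambda i:(i[:,:,2]-i[:,:,0]>0))
E
python3 - <<'E'
from h import *
a=cv2.imread("pics/top1.png")[:,:,::-1]
L=dict(white=((185,187),(207,145)),yellow=((382,200),(345,165)),blue=((170,448),(143,406)))
for k,(p,q) in L.items():
    A=P("top",*crop(p,6,(400,200)),z=.044);B=P("top",*crop(q,6,(400,200)),z=.044);v=B-A
    n=v/np.linalg.norm(v);yaw=np.arctan2(v[1],v[0])
    x,iou,m=fit(a,MASK[k],tuple((B-.017*n)[:2]),yaw,.004)
    cv2.imwrite(f"pics/m_{k}.png",m*255)
    print(k,"line centre",(B-.017*n).round(4),"yaw",np.degrees(yaw).round(1),"len",np.linalg.norm(v).round(4),"sil",x.round(4),round(iou,3))
s=status.read_state();print(s["q"].round(3),s["tool_pos"].round(4))
# cover/tray corners for check
E
```

```text
Traceback (most recent call last):
  File "h.py", line 33, in fit
    r=minimize(f,guess,method="Nelder-Mead",options=dict(initial_simplex=[guess,(guess[0]+.004,guess[1]),(guess[0],guess[1]+.004)],xatol=1e-4,fatol=1e-4))
  File "h.py", line 32, in <lambda>
    f=lambda p:1-(lambda r:(r&m).sum()/(r|m).sum())(sil(p[0],p[1],z0,yaw,cam,s,o,m.shape))
                                                    ~~~^^^^^^^^^^^^^^^^^^^^^^^^^^^^^^^^^^
  File "h.py", line 23, in sil
    q=np.array([proj(cam,p) for p in S]); q=((q-np.array(o)+.5)*s-.5)
                ~~~~^^^^^^^
  File "h.py", line 9, in proj
    c=camera_info(name);K,R,t=map(np.array,(c["K"],c["R"],c["t"]))
ValueError: time passes only in moves, steps and waits
```

```bash
sed -i 's/^from workcell.*/from workcell import status, read_camera, order\nimport workcell, functools\ncamera_info=functools.lru_cache(None)(workcell.camera_info)/' h.py
cat > k.py <<'E'
from h import *
a=cv2.imread("pics/top1.png")[:,:,::-1]
L=dict(white=((185,187),(207,145)),yellow=((382,200),(345,165)),blue=((170,448),(143,406)))
for k,(p,q) in L.items():
    A=P("top",*crop(p,6,(400,200)),z=.044);B=P("top",*crop(q,6,(400,200)),z=.044);v=B-A
    n=v/np.linalg.norm(v);yaw=np.arctan2(v[1],v[0])
    x,iou,m=fit(a,MASK[k],tuple((B-.017*n)[:2]),yaw,.004)
    cv2.imwrite(f"pics/m_{k}.png",m*255)
    print(k,"line centre",(B-.017*n).round(4),"yaw",np.degrees(yaw).round(1),"len",np.linalg.norm(v).round(4),"sil",x.round(4),round(iou,3))
s=status.read_state();print(s["q"].round(3),s["tool_pos"].round(4))
E
python3 k.py
```

```text
white line centre [ 0.5429 -0.2067  0.044 ] yaw -27.4 len 0.016 sil [ 0.5427 -0.2055] 0.891
yellow line centre [ 0.5402 -0.2729  0.044 ] yaw 46.6 len 0.0169 sil [ 0.539  -0.2729] 0.803
blue line centre [ 0.4559 -0.2023  0.044 ] yaw 32.9 len 0.0165 sil [ 0.4568 -0.2008] 0.847
[ 0.162 -0.074  2.003 -0.     1.213  1.662] [0.4813 0.1035 0.2148]
```

The line and silhouette estimates agree to about 1 mm. White: (0.5428,-0.206), yaw -27.4°. I'll first squeeze it lightly along the bar to centre it, then regrip across the bar.

Request:
move_arm(
  deltas=[
    [[0,0,0.11],[0.07,-0.33,0],0],
    [[0,0,0.22],[0.14,-0.66,0],0],
    [[0,0,0.33],[0.21,-1,0],0],
    [[0,0,0.33],[0.21,-1,0],0],
  ],
  grip_force=20,
)

```text
time: 8.78
tool_pos: [0.5015, 0.0002, 0.2133]
tcp_rot: [-3.009, -0.903, 0.005]
wrist_force: [0.1, 0.1, -0.8]
width: 0.501
```

Request:
move_arm(
  deltas=[
    [[0,0,0.11],[0.07,-0.33,0],0],
    [[0,0,0.22],[0.14,-0.66,0],0],
    [[0,0,0.32],[0.21,-1,0],0],
    [[0,0,0.32],[0.21,-1,0],0],
  ],
)

```text
time: 9.28
tool_pos: [0.5228, -0.0987, 0.2139]
tcp_rot: [-2.689, -1.621, 0.003]
wrist_force: [0.1, -0.3, 0.4]
width: 0.501
```

Request:
move_arm(
  deltas=[
    [[0,0,0],[0.07,-0.35,0],0],
    [[0,0,0],[0.14,-0.7,0],0],
    [[0,0,0],[0.2,-1,0],0],
    [[0,0,0],[0.2,-1,-0.3],0],
    [[0,0,0],[0.2,-1,-0.8],0],
    [[0,0,0],[0.2,-1,-1],0],
    [[0,0,0],[0.2,-1,-1],0],
  ],
)

```text
time: 10.15
tool_pos: [0.5417, -0.1956, 0.1131]
tcp_rot: [-2.684, -1.625, 0.005]
wrist_force: [-0.8, -0.2, -0.5]
width: 0.5
```

```bash
cat >> h.py <<'E'
def st():
    s=status.read_state();r=s["tcp_rot"]
    from scipy.spatial.transform import Rotation as Ro
    M=Ro.from_rotvec(r).as_matrix()
    print("t",round(s["time"],2),"pos",s["tool_pos"].round(4),"J",np.degrees(np.arctan2(M[1,1],M[0,1])).round(2),"tilt",np.degrees(np.arccos(min(1,-M[2,2]))).round(2),"q6",np.degrees(s["q"][5]).round(1),"F",s["wrist_force"].round(1),"T",s["torque"].round(2),"w mm",round(s["width"]*85,1))
E
python3 -c "
from h import *;st()"
```

```text
t 10.15 pos [ 0.5417 -0.1956  0.1131] J -27.6 tilt 0.29 q6 5.3 F [-0.8 -0.2 -0.5] T [-0.02 -0.08 -0.02] w mm 42.5
```

Request:
move_arm(
  deltas=[
    [[0,0,0],[0.01,-0.105,-0.2],-0.2],
    [[0,0,0],[0.01,-0.105,-0.5],-0.2],
    [[0,0,0],[0.01,-0.105,-0.75],-0.2],
    [[0,0,0],[0.01,-0.105,-0.855],-0.2],
    [[0,0,0],[0.01,-0.105,-0.855],-0.2],
    [[0,0,0],[0.01,-0.105,-0.855],1],
    [[0,0,0],[0.01,-0.105,-0.855],1],
    [[0,0,0],[0.01,-0.105,-0.855],1],
    [[0,0,0],[0.01,-0.105,-0.855],1],
    [[0,0,0],[0.01,-0.105,-0.855],1],
  ],
)

```text
time: 11.4
tool_pos: [0.5458, -0.2081, 0.0312]
tcp_rot: [2.685, 1.627, 0.002]
wrist_force: [-0.7, -0.2, 6.0]
width: 0.393
```

```bash
python3 -c "
from h import *;st()"
```

```text
t 11.4 pos [ 0.5458 -0.2081  0.0312] J -27.57 tilt 0.16 q6 4.3 F [-0.7 -0.2  6. ] T [-0.    0.06  0.07] w mm 33.4
```

Request:
move_arm(
  deltas=[
    [[0,0,0],[0,0,0],0],
    [[0,0,0],[0,0,0],-0.2],
    [[0,0,0],[0,0,0],-0.2],
    [[0,0,0],[0,0,0],-0.2],
  ],
)

```text
time: 11.9
tool_pos: [0.5442, -0.2074, 0.0295]
tcp_rot: [-2.686, -1.628, 0.001]
wrist_force: [-0.4, 0.2, 0.9]
width: 0.603
```

```bash
python3 -c "
from h import *;st()"
```

```text
t 11.9 pos [ 0.5442 -0.2074  0.0295] J -27.57 tilt 0.03 q6 4.3 F [-0.4  0.2  0.9] T [ 0.   -0.04 -0.03] w mm 51.3
```

The fingertips swing forward about 6–10 mm past the TCP as they close, so they touched the skirt. I'll raise the grasp to TCP z 0.037 and regrip across the bar.

Request:
move_arm(
  deltas=[
    [[0,0,-0.11],[0.016,-0.007,0.075],-0.2],
    [[0,0,-0.22],[0.016,-0.007,0.075],-0.2],
    [[0,0,-0.33],[0.016,-0.007,0.075],-0.2],
    [[0,0,-0.44],[0.016,-0.007,0.075],-0.2],
    [[0,0,-0.55],[0.016,-0.007,0.075],-0.2],
    [[0,0,-0.66],[0.016,-0.007,0.075],-0.2],
    [[0,0,-0.77],[0.016,-0.007,0.075],-0.2],
    [[0,0,-0.88],[0.016,-0.007,0.075],-0.2],
    [[0,0,-1],[0.016,-0.007,0.075],-0.2],
    [[0,0,-1],[0.016,-0.007,0.075],-0.2],
    [[0,0,-1],[0.016,-0.007,0.075],-0.2],
    [[0,0,-1],[0.016,-0.007,0.075],0.5],
    [[0,0,-1],[0.016,-0.007,0.075],1],
    [[0,0,-1],[0.016,-0.007,0.075],1],
    [[0,0,-1],[0.016,-0.007,0.075],1],
    [[0,0,-1],[0.016,-0.007,0.075],1],
    [[0,0,-1],[0.016,-0.007,0.075],1],
  ],
)

```text
time: 14.02
tool_pos: [0.5461, -0.2082, 0.0373]
tcp_rot: [-3.051, 0.748, -0.0]
wrist_force: [-0.5, 0.5, 0.9]
width: 0.166
```

```bash
python3 -c "
from h import *;st()"
```

```text
t 14.03 pos [ 0.5461 -0.2082  0.0373] J -117.57 tilt 0.0 q6 94.3 F [-0.5  0.5  0.9] T [ 0.02  0.01 -0.01] w mm 14.1
```

White is gripped cleanly with no deflection. I'll carry it over to the white shaft.

Request:
move_arm(
  deltas=[
    [[0,0,0],[0,0,0],1],
    [[0,0,0],[0,0,0.3],1],
    [[0,0,0],[0,0,0.7],1],
    [[0,0,0],[0,0.1,1],1],
    [[0,0,0],[0.02,0.5,1],1],
    [[0,0,0],[0.04,1,1],1],
  ],
  grip_force=40,
)

```text
time: 14.78
tool_pos: [0.5505, -0.1081, 0.138]
tcp_rot: [3.05, -0.752, 0.003]
wrist_force: [-0.3, 0.3, -0.2]
width: 0.153
```

Request:
move_arm(
  deltas=[
    [[0,0,0],[0.02,0.4,0.3],1],
    [[0,0,0.06],[0.04,0.8,0.5],1],
    [[0,0,0.06],[0.04,1,0.5],1],
  ],
)

```text
time: 15.15
tool_pos: [0.5554, -0.0066, 0.1892]
tcp_rot: [-3.083, 0.602, -0.006]
wrist_force: [0.2, -0.2, -1.0]
width: 0.156
```

Request:
move_arm(
  deltas=[
    [[0,0,0],[0.02,0.5,0],1],
    [[0,0,0],[0.04,1,0],1],
  ],
)

```text
time: 15.4
tool_pos: [0.5574, 0.0922, 0.1859]
tcp_rot: [3.081, -0.608, -0.002]
wrist_force: [0.3, 0.3, -0.8]
width: 0.157
```

Request:
move_arm(
  deltas=[
    [[0,0,0],[0.02,0.5,0],1],
    [[0,0,0],[0.04,1,0],1],
  ],
)

```text
time: 15.65
tool_pos: [0.5614, 0.1925, 0.1857]
tcp_rot: [3.081, -0.607, -0.002]
wrist_force: [0.7, 0.1, -1.0]
width: 0.155
```

Request:
move_arm(
  deltas=[
    [[0,0,0],[0.02,0.5,0],1],
    [[0,0,0],[0.03,0.89,0],1],
    [[0,0,0],[0.03,0.89,-0.3],1],
    [[0,0,0],[0.03,0.89,-0.66],1],
    [[0,0,0],[0.03,0.89,-0.66],1],
    [[0,0,0],[0.03,0.89,-0.66],1],
  ],
)

```text
time: 16.4
tool_pos: [0.5654, 0.2804, 0.1214]
tcp_rot: [3.082, -0.606, -0.0]
wrist_force: [-0.1, 0.5, -0.8]
width: 0.154
```

Run:
```python
from h import *
st()
a,d=save("side","s1");b,_=save("top","t1")
u,v=proj("side",(.565,.28,.08)).astype(int);print(u,v)
x=cv2.resize(a[v-35:v+35,u-45:u+45,::-1],None,fx=6,fy=6,interpolation=cv2.INTER_CUBIC)
p,q=proj("top",(.565,.28,.1)).astype(int);print(p,q)
y=cv2.resize(b[q-35:q+35,p-23:p+23,::-1],None,fx=6,fy=6,interpolation=cv2.INTER_CUBIC)
cv2.imwrite("pics/w1.png",np.hstack([y,x])[:600,:800])
```

```text
t 16.4 pos [0.5654 0.2804 0.1214] J -112.23 tilt 0.02 q6 136.4 F [-0.1  0.5 -0.8] T [0.06 0.03 0.01] w mm 13.1
335 169
182 213
```

View pics/w1.png

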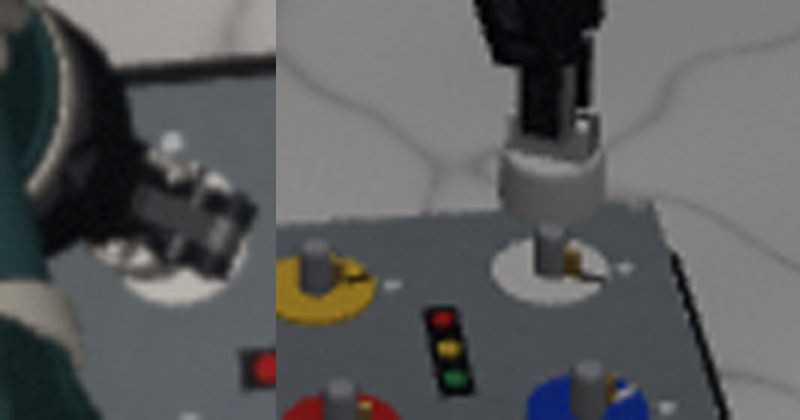

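Request:
move_arm(
  deltas=[
    [[0,0,0],[0,0.003,-0.1],1],
    [[0,0,0],[0,0.003,-0.18],1],
    [[0,0,0],[0,0.003,-0.22],1],
    [[0,0,0],[0,0.003,-0.22],1],
    [[0,0,0],[0,0.003,-0.22],1],
  ],
)

```text
time: 17.12
tool_pos: [0.5651, 0.2811, 0.0993]
tcp_rot: [-3.083, 0.604, 0.0]
wrist_force: [0.1, -0.3, -0.7]
width: 0.153
```

```bash
python3 -c "
from h import *;st()
for z in(.062,.0985):print(proj('side',(.5653,.2808,z)))"
```

```text
t 17.12 pos [0.5651 0.2811 0.0993] J -112.17 tilt 0.01 q6 136.4 F [ 0.1 -0.3 -0.7] T [0.   0.05 0.01] w mm 13.0
[335.12230559 175.8513352 ]
[335.46601068 163.15082262]
```

The bore is over the shaft with no contact force. I'll go on down past the key.

Request:
move_arm(
  deltas=[
    [[0,0,0],[0,0,-0.04],1],
    [[0,0,0],[0,0,-0.08],1],
    [[0,0,0],[0,0,-0.12],1],
    [[0,0,0],[0,0,-0.145],1],
    [[0,0,0],[0,0,-0.155],1],
    [[0,0,0],[0,0,-0.155],1],
  ],
)

```text
time: 17.88
tool_pos: [0.5659, 0.2815, 0.0852]
tcp_rot: [-3.082, 0.604, -0.002]
wrist_force: [-1.0, -0.8, 8.3]
width: 0.155
```

```bash
python3 -c "
from h import *;st()"
```

```text
t 17.88 pos [0.5659 0.2815 0.0852] J -112.17 tilt 0.11 q6 136.4 F [-1.  -0.8  8.3] T [-0.16  0.24 -0.01] w mm 13.1
```

White is home: contact at TCP z 0.0852, where 0.085 was expected. I'll turn it to the dot.

Request:
move_arm(
  deltas=[
    [[0,0,0.08],[0.003,0.003,0.01],1],
    [[0,0,0.16],[0.003,0.003,0.01],1],
    [[0,0,0.24],[0.003,0.003,0.01],1],
    [[0,0,0.31],[0.003,0.003,0.01],1],
    [[0,0,0.31],[0.003,0.003,0.01],1],
    [[0,0,0.31],[0.003,0.003,0.01],1],
  ],
)

```text
time: 18.62
tool_pos: [0.5658, 0.2807, 0.0852]
tcp_rot: [3.137, 0.154, 0.001]
wrist_force: [-0.2, -4.2, 4.5]
width: 0.156
```

```bash
python3 -c "
from h import *;st()"
```

```text
t 18.62 pos [0.5658 0.2807 0.0852] J -84.39 tilt 0.08 q6 108.6 F [-0.2 -4.2  4.5] T [-0.77  0.02  0.02] w mm 13.2
```

Request:
move_arm(
  deltas=[
    [[0,0,0],[0,0,0],0.4],
    [[0,0,0],[0,0,0],0],
    [[0,0,0],[0,0,0],0],
    [[0,0,0],[0,0,0.3],0],
    [[0,0,0],[0,0,0.7],0],
    [[0,0,0],[0,0,1],0],
  ],
  grip_force=20,
)

```text
time: 19.38
tool_pos: [0.5657, 0.2818, 0.1863]
tcp_rot: [-3.137, -0.157, -0.002]
wrist_force: [0.6, 0.3, 0.4]
width: 0.497
```

Request:
move_arm(
  deltas=[
    [[0,0,0],[-0.15,-0.5,0.1],0],
    [[0,0,0],[-0.3,-1,0.3],0],
  ],
)

```text
time: 19.62
tool_pos: [0.5345, 0.1808, 0.2145]
tcp_rot: [3.137, 0.159, -0.002]
wrist_force: [1.4, -0.0, -0.7]
width: 0.498
```

Request:
move_arm(
  deltas=[
    [[0,0,0],[-0.15,-0.5,0],0],
    [[0,0,0],[-0.3,-1,0],0],
    [[0,0,0],[-0.3,-1,0],0],
    [[0,0,0],[-0.3,-1,0],0],
  ],
)

```text
time: 20.12
tool_pos: [0.5057, 0.0817, 0.2149]
tcp_rot: [-3.137, -0.155, -0.001]
wrist_force: [-0.0, 0.0, 0.7]
width: 0.497
```

Run:
```python
from h import *
st()
a,d=save("top","top2")
x=cv2.resize(a[200:300,400:500,::-1],None,fx=6,fy=6,interpolation=cv2.INTER_CUBIC)
y=cv2.resize(a[180:300,160:200,::-1],None,fx=5,fy=5,interpolation=cv2.INTER_CUBIC)
cv2.imwrite("pics/tray2.png",np.hstack([y,x]))
b=cv2.imread("pics/top1.png")[:,:,::-1]
print(np.abs(a[200:300,400:500].astype(int)-b[200:300,400:500]).max(2).reshape(10,10,10,10).mean((1,3)).round())
```

```text
t 20.12 pos [0.5057 0.0817 0.2149] J -84.33 tilt 0.06 q6 90.7 F [-0.   0.   0.7] T [ 0.01 -0.    0.03] w mm 42.3
[[ 4.  3.  3.  4.  4.  3.  4.  4.  4.  4.]
 [ 4.  4.  4.  4.  4.  4.  4.  4.  4.  4.]
 [ 4. 10. 47. 33.  4.  4.  4.  4.  4.  4.]
 [ 4. 31. 80. 62.  4.  3.  4.  4.  4.  4.]
 [ 4.  5. 33. 12.  4.  4.  4.  4.  4.  4.]
 [ 4.  4.  4.  4.  4.  4.  4.  4.  4.  4.]
 [ 4.  4.  4.  4.  4.  4.  4.  4.  4.  4.]
 [ 4.  3.  3.  4.  4.  4.  4.  4.  4.  4.]
 [ 4.  4.  4.  4.  4.  4.  4.  4.  4.  4.]
 [ 4.  4.  4.  4.  4.  4.  4.  4.  4.  4.]]
```

View pics/tray2.png

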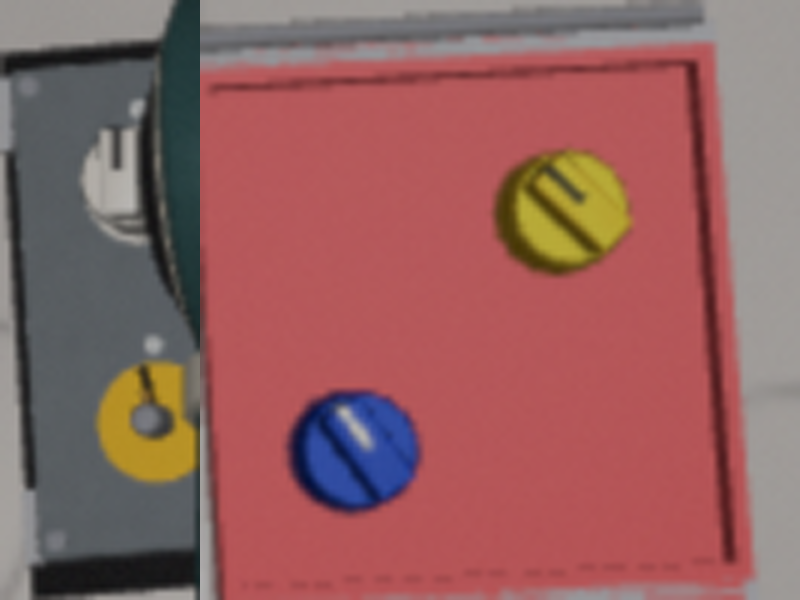

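The fitted white knob points at its dot, and yellow and blue haven't moved. The white grasp came out about (+2.5,-1.5) mm from the estimate, so I'll apply most of that offset to yellow.

Request:
move_arm(
  deltas=[
    [[0,0,-0.1],[0.05,-0.4,0],0],
    [[0,0,-0.2],[0.1,-0.8,0],0],
    [[0,0,-0.27],[0.1,-1,0],0],
  ],
)

```text
time: 20.55
tool_pos: [0.5164, -0.0187, 0.2147]
tcp_rot: [-3.1, 0.512, -0.0]
wrist_force: [0.7, -0.9, -0.6]
width: 0.502
```

Request:
move_arm(
  deltas=[
    [[0,0,-0.1],[0.05,-0.4,0],0],
    [[0,0,-0.2],[0.1,-0.8,0],0],
    [[0,0,-0.275],[0.1,-1,0],0],
  ],
)

```text
time: 20.92
tool_pos: [0.5267, -0.1191, 0.2146]
tcp_rot: [-2.918, 1.165, -0.0]
wrist_force: [-0.4, -0.1, -0.4]
width: 0.5
```

Request:
move_arm(
  deltas=[
    [[0,0,0],[0.05,-0.5,0],0],
    [[0,0,0],[0.1,-1,0],0],
  ],
)

```text
time: 21.18
tool_pos: [0.5369, -0.2184, 0.2146]
tcp_rot: [-2.921, 1.155, -0.0]
wrist_force: [0.6, 0.3, 0.1]
width: 0.498
```

Request:
move_arm(
  deltas=[
    [[0,0,0],[0.06,-0.56,0],-0.2],
    [[0,0,0],[0.06,-0.56,-0.5],-0.2],
    [[0,0,0],[0.06,-0.56,-1],-0.2],
    [[0,0,0],[0.06,-0.56,-1],-0.2],
    [[0,0,0],[0.06,-0.56,-1],-0.2],
  ],
)

```text
time: 21.8
tool_pos: [0.543, -0.2742, 0.116]
tcp_rot: [2.921, -1.157, 0.002]
wrist_force: [0.7, 0.5, 0.9]
width: 0.601
```

```bash
python3 -c "
from h import *;st()"
```

```text
t 21.8 pos [ 0.543  -0.2742  0.116 ] J -133.24 tilt 0.08 q6 104.1 F [0.7 0.5 0.9] T [-0.03  0.02  0.  ] w mm 51.0
```

Request:
move_arm(
  deltas=[
    [[0,0,0],[-0.01,0,-0.3],-0.2],
    [[0,0,0],[-0.01,0,-0.6],-0.2],
    [[0,0,0],[-0.01,0,-0.81],-0.2],
    [[0,0,0],[-0.01,0,-0.81],-0.2],
    [[0,0,0],[-0.01,0,-0.81],-0.2],
    [[0,0,0],[-0.01,0,-0.81],1],
    [[0,0,0],[-0.01,0,-0.81],1],
    [[0,0,0],[-0.01,0,-0.81],1],
    [[0,0,0],[-0.01,0,-0.81],1],
  ],
)

```text
time: 22.92
tool_pos: [0.5417, -0.2753, 0.0356]
tcp_rot: [2.919, -1.16, 0.005]
wrist_force: [-0.6, 0.4, 6.2]
width: 0.391
```

```bash
python3 -c "
from h import *;st()"
```

```text
t 22.93 pos [ 0.5417 -0.2753  0.0356] J -133.33 tilt 0.17 q6 104.0 F [-0.6  0.4  6.2] T [0.06 0.08 0.05] w mm 33.2
```

Request:
move_arm(
  deltas=[
    [[0,0,0],[0,0,0],0],
    [[0,0,0],[0,0,0],-0.2],
    [[0,0,0],[0,0,0],-0.2],
    [[0,0,0],[0,0,0],-0.2],
  ],
)

```text
time: 23.42
tool_pos: [0.5402, -0.2745, 0.0335]
tcp_rot: [-2.92, 1.16, 0.001]
wrist_force: [0.2, 0.1, 0.1]
width: 0.6
```

```bash
python3 -c "
from h import *;st()"
```

```text
t 23.43 pos [ 0.5402 -0.2745  0.0335] J -133.32 tilt 0.03 q6 104.0 F [0.2 0.1 0.1] T [-0.   -0.02  0.08] w mm 51.0
```

Request:
move_arm(
  deltas=[
    [[0,0,0.11],[0.003,0.003,0.035],-0.2],
    [[0,0,0.22],[0.003,0.003,0.035],-0.2],
    [[0,0,0.33],[0.003,0.003,0.035],-0.2],
    [[0,0,0.44],[0.003,0.003,0.035],-0.2],
    [[0,0,0.55],[0.003,0.003,0.035],-0.2],
    [[0,0,0.66],[0.003,0.003,0.035],-0.2],
    [[0,0,0.77],[0.003,0.003,0.035],-0.2],
    [[0,0,0.88],[0.003,0.003,0.035],-0.2],
    [[0,0,1],[0.003,0.003,0.035],-0.2],
    [[0,0,1],[0.003,0.003,0.035],-0.2],
    [[0,0,1],[0.003,0.003,0.035],-0.2],
    [[0,0,1],[0.003,0.003,0.035],0.5],
    [[0,0,1],[0.003,0.003,0.035],1],
    [[0,0,1],[0.003,0.003,0.035],1],
    [[0,0,1],[0.003,0.003,0.035],1],
    [[0,0,1],[0.003,0.003,0.035],1],
    [[0,0,1],[0.003,0.003,0.035],1],
  ],
)

```text
time: 25.55
tool_pos: [0.5407, -0.2743, 0.0373]
tcp_rot: [-2.885, -1.245, 0.0]
wrist_force: [0.2, -0.0, 1.2]
width: 0.165
```

```bash
python3 -c "
from h import *;st()"
```

```text
t 25.55 pos [ 0.5407 -0.2743  0.0373] J -43.32 tilt 0.0 q6 14.1 F [ 0.2 -0.   1.2] T [ 0.03  0.06 -0.02] w mm 14.0
```

Request:
move_arm(
  deltas=[
    [[0,0,0],[0,0,0],1],
    [[0,0,0],[0,0,0.3],1],
    [[0,0,0],[0,0,0.7],1],
    [[0,0,0],[-0.02,0.1,1],1],
    [[0,0,0],[-0.07,0.5,1],1],
    [[0,0,0],[-0.14,1,1],1],
  ],
  grip_force=40,
)

```text
time: 26.3
tool_pos: [0.5272, -0.1742, 0.1381]
tcp_rot: [2.884, 1.241, 0.002]
wrist_force: [0.7, -0.3, -0.3]
width: 0.156
```

Request:
move_arm(
  deltas=[
    [[0,0,-0.1],[-0.06,0.4,0.3],1],
    [[0,0,-0.166],[-0.11,0.8,0.5],1],
    [[0,0,-0.166],[-0.14,1,0.5],1],
  ],
)

```text
time: 26.68
tool_pos: [0.5138, -0.0729, 0.1892]
tcp_rot: [3.019, 0.862, 0.006]
wrist_force: [-0.5, -0.1, -1.3]
width: 0.156
```

Request:
move_arm(
  deltas=[
    [[0,0,-0.1],[-0.07,0.5,0],1],
    [[0,0,-0.165],[-0.14,1,0],1],
  ],
)

```text
time: 26.92
tool_pos: [0.498, 0.0264, 0.1862]
tcp_rot: [3.108, 0.456, -0.002]
wrist_force: [1.0, 0.2, 0.2]
width: 0.16
```

Request:
move_arm(
  deltas=[
    [[0,0,0],[-0.07,0.5,0],1],
    [[0,0,0],[-0.14,1,0],1],
  ],
)

```text
time: 27.18
tool_pos: [0.484, 0.1266, 0.1861]
tcp_rot: [3.107, 0.463, -0.002]
wrist_force: [0.6, -0.1, -0.1]
width: 0.159
```

Request:
move_arm(
  deltas=[
    [[0,0,0],[-0.07,0.5,0],1],
    [[0,0,0],[-0.15,1,0],1],
  ],
)

```text
time: 27.42
tool_pos: [0.4691, 0.2267, 0.186]
tcp_rot: [3.106, 0.463, -0.002]
wrist_force: [0.4, -0.5, -0.1]
width: 0.158
```

Request:
move_arm(
  deltas=[
    [[0,0,0],[0,0.457,0],1],
    [[0,0,0],[0,0.457,-0.3],1],
    [[0,0,0],[0,0.457,-0.65],1],
    [[0,0,0],[0,0.457,-0.65],1],
    [[0,0,0],[0,0.457,-0.65],1],
  ],
)

```text
time: 28.05
tool_pos: [0.4701, 0.2712, 0.1225]
tcp_rot: [3.107, 0.462, 0.0]
wrist_force: [0.2, 0.4, -0.1]
width: 0.161
```

Run:
```python
from h import *
st()
a,d=save("side","s2")
u,v=proj("side",(.47,.27,.08)).astype(int);print(u,v)
cv2.imwrite("pics/y1.png",cv2.resize(a[v-35:v+35,u-45:u+45,::-1],None,fx=7,fy=7,interpolation=cv2.INTER_CUBIC))
```

```text
t 28.05 pos [0.4701 0.2712 0.1225] J -73.09 tilt 0.01 q6 100.5 F [ 0.2  0.4 -0.1] T [-0.01  0.   -0.01] w mm 13.7
295 172
```

View pics/y1.png

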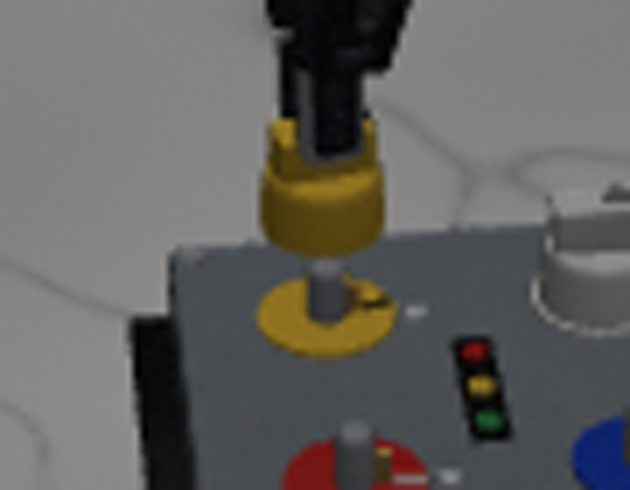

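The yellow knob hangs above its shaft: knob centre u≈322, shaft and collar ≈326. It is about 1 mm short in x, so I'll correct by 0.7 mm and descend.

Request:
move_arm(
  deltas=[
    [[0,0,0],[0.007,0.002,-0.1],1],
    [[0,0,0],[0.007,0.002,-0.19],1],
    [[0,0,0],[0.007,0.002,-0.23],1],
    [[0,0,0],[0.007,0.002,-0.23],1],
    [[0,0,0],[0.007,0.002,-0.23],1],
  ],
)

```text
time: 28.72
tool_pos: [0.4705, 0.2717, 0.0994]
tcp_rot: [-3.107, -0.461, -0.0]
wrist_force: [-0.1, 1.3, -0.0]
width: 0.154
```

```bash
python3 -c "
from h import *;st()"
```

```text
t 28.73 pos [0.4705 0.2717 0.0994] J -73.11 tilt 0.01 q6 100.5 F [-0.1  1.3 -0. ] T [-0.01 -0.01  0.01] w mm 13.1
```

Request:
move_arm(
  deltas=[
    [[0,0,0],[0,0,-0.04],1],
    [[0,0,0],[0,0,-0.08],1],
    [[0,0,0],[0,0,-0.12],1],
    [[0,0,0],[0,0,-0.145],1],
    [[0,0,0],[0,0,-0.155],1],
    [[0,0,0],[0,0,-0.155],1],
  ],
)

```text
time: 29.48
tool_pos: [0.4712, 0.2717, 0.085]
tcp_rot: [-3.107, -0.461, -0.002]
wrist_force: [-1.0, -3.2, 6.9]
width: 0.159
```

```bash
python3 -c "
from h import *;st()"
```

```text
t 29.48 pos [0.4712 0.2717 0.085 ] J -73.11 tilt 0.09 q6 100.5 F [-1.  -3.2  6.9] T [-0.63  0.11 -0.01] w mm 13.5
```

Yellow is home. I'll turn it -11.2° to the dot, then release.

Request:
move_arm(
  deltas=[
    [[0,0,-0.06],[0,-0.003,0.01],1],
    [[0,0,-0.124],[0,-0.003,0.01],1],
    [[0,0,-0.124],[0,-0.003,0.01],1],
    [[0,0,-0.124],[0,-0.003,0.01],1],
  ],
)

```text
time: 29.98
tool_pos: [0.4709, 0.2716, 0.0851]
tcp_rot: [-3.137, -0.159, -0.002]
wrist_force: [0.9, -0.5, 3.8]
width: 0.156
```

```bash
python3 -c "
from h import *;st()"
```

```text
t 29.98 pos [0.4709 0.2716 0.0851] J -84.18 tilt 0.07 q6 111.5 F [ 0.9 -0.5  3.8] T [-0.16 -0.09 -0.04] w mm 13.3
```

Request:
move_arm(
  deltas=[
    [[0,0,0],[0,0,0],0.4],
    [[0,0,0],[0,0,0],0],
    [[0,0,0],[0,0,0],0],
    [[0,0,0],[0,0,0.3],0],
    [[0,0,0],[0,0,0.7],0],
    [[0,0,0],[0,0,1],0],
  ],
  grip_force=20,
)

```text
time: 30.72
tool_pos: [0.4706, 0.2715, 0.1862]
tcp_rot: [-3.137, -0.157, -0.001]
wrist_force: [-0.3, 0.1, 0.2]
width: 0.494
```

Request:
move_arm(
  deltas=[
    [[0,0,0],[0,-0.5,0.1],0],
    [[0,0,0],[0,-1,0.3],0],
  ],
)

```text
time: 30.98
tool_pos: [0.4697, 0.1705, 0.2146]
tcp_rot: [3.137, 0.16, -0.002]
wrist_force: [0.2, 0.2, -0.2]
width: 0.498
```

Request:
move_arm(
  deltas=[
    [[0,0,0],[0,-0.5,0],0],
    [[0,0,0],[0,-1,0],0],
    [[0,0,0],[0,-1,0],0],
    [[0,0,0],[0,-1,0],0],
  ],
)

```text
time: 31.48
tool_pos: [0.4703, 0.0715, 0.2146]
tcp_rot: [-3.137, -0.156, 0.0]
wrist_force: [-0.3, -0.1, 0.6]
width: 0.494
```

Run:
```python
from h import *
st()
a,d=save("top","top3")
x=cv2.resize(a[230:300,400:470,::-1],None,fx=8,fy=8,interpolation=cv2.INTER_CUBIC)
y=cv2.resize(a[180:292,160:200,::-1],None,fx=5,fy=5,interpolation=cv2.INTER_CUBIC)
cv2.imwrite("pics/tray3.png",np.hstack([y,x]))
b=cv2.imread("pics/top2.png")[:,:,::-1]
print(np.abs(a[200:300,400:500].astype(int)-b[200:300,400:500]).max(2).reshape(10,10,10,10).mean((1,3)).round())
```

```text
t 31.48 pos [0.4703 0.0715 0.2146] J -84.32 tilt 0.04 q6 89.9 F [-0.3 -0.1  0.6] T [-0.03  0.04  0.01] w mm 42.0
[[  5.   5.   5.   5.   5.   5.   5.   5.   5.   6.]
 [  6.   6.   6.   6.   5.   6.   6.   6.   5.   5.]
 [  6.   6.   6.   6.   6.  26.  29.   6.   5.   5.]
 [  6.   6.   6.   6.  10.  77.  74.  12.   5.   5.]
 [  6.   6.  36.  44.   6.  38.  30.   6.   5.   5.]
 [  5.  10. 144. 129.  20.   6.   6.   6.   5.   5.]
 [  5.  17. 113.  85.   7.   6.   6.   6.   5.   5.]
 [  5.  72. 128.  81.   6.   6.   6.   6.   5.   5.]
 [  5.  20.  73.  23.   6.   6.   6.   6.   5.   6.]
 [  5.   6.   6.   6.   6.   6.   6.   6.   5.   5.]]
```

View pics/tray3.png

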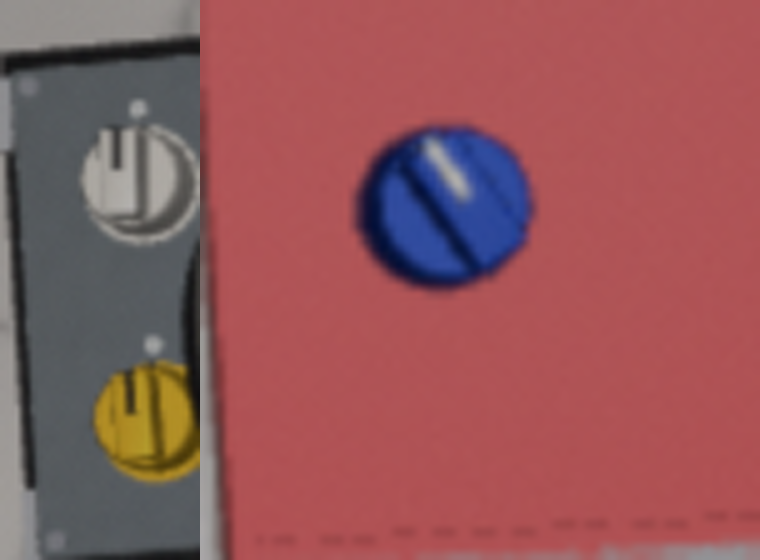

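Blue was knocked aside. Its pointer line in the x8 crop (after removing the 200 px panel strip) now runs (263,194)→(228,140). White and yellow both look aligned. I'll measure blue again.

Run:
```python
from h import *
a=cv2.imread("pics/top3.png")[:,:,::-1]
p,q=(264,194),(229,140)
A=P("top",*crop(p,8,(400,230)),z=.044);B=P("top",*crop(q,8,(400,230)),z=.044);v=B-A
n=v/np.linalg.norm(v);yaw=np.arctan2(v[1],v[0])
x,iou,m=fit(a,MASK["blue"],tuple((B-.017*n)[:2]),yaw,.004)
print((B-.017*n).round(4),np.degrees(yaw).round(1),np.linalg.norm(v).round(4),x.round(4),round(iou,3))
# skirt bar edge: long dark edge (bar's near top/bottom) direction
A=P("top",*crop((203,168),8,(400,230)),z=.025);B=P("top",*crop((272,270),8,(400,230)),z=.025);v=A-B;print("edge yaw",np.degrees(np.arctan2(v[1],v[0])).round(1))
```

```text
[ 0.4965 -0.2119  0.044 ] 33.0 0.016 [ 0.4953 -0.2112] 0.852
edge yaw 34.2
```

Request:
move_arm(
  deltas=[
    [[0,0,-0.08],[0.03,-0.3,0],0],
    [[0,0,-0.16],[0.06,-0.65,0],0],
    [[0,0,-0.231],[0.09,-0.947,0],0],
  ],
)

```text
time: 31.9
tool_pos: [0.4797, -0.0227, 0.2146]
tcp_rot: [-3.114, 0.413, 0.0]
wrist_force: [-0.4, -0.1, 0.3]
width: 0.498
```

Request:
move_arm(
  deltas=[
    [[0,0,-0.08],[0.03,-0.3,0],0],
    [[0,0,-0.16],[0.06,-0.65,0],0],
    [[0,0,-0.231],[0.09,-0.947,0],0],
  ],
)

```text
time: 32.28
tool_pos: [0.489, -0.1177, 0.2146]
tcp_rot: [-2.988, 0.969, 0.0]
wrist_force: [0.8, 0.4, -0.4]
width: 0.5
```

Request:
move_arm(
  deltas=[
    [[0,0,-0.08],[0.03,-0.3,0],-0.2],
    [[0,0,-0.16],[0.06,-0.65,0],-0.2],
    [[0,0,-0.231],[0.09,-0.947,0],-0.2],
    [[0,0,-0.231],[0.09,-0.947,-0.5],-0.2],
    [[0,0,-0.231],[0.09,-0.947,-1],-0.2],
    [[0,0,-0.231],[0.09,-0.947,-1],-0.2],
    [[0,0,-0.231],[0.09,-0.947,-1],-0.2],
  ],
)

```text
time: 33.15
tool_pos: [0.4988, -0.2123, 0.1161]
tcp_rot: [-2.767, 1.488, -0.002]
wrist_force: [1.4, -0.4, -0.5]
width: 0.603
```

```bash
python3 -c "
from h import *;st()"
```

```text
t 33.15 pos [ 0.4988 -0.2123  0.1161] J -146.55 tilt 0.08 q6 120.8 F [ 1.4 -0.4 -0.5] T [-0.01  0.03 -0.01] w mm 51.3
```

Request:
move_arm(
  deltas=[
    [[0,0,0],[0,0,-0.3],-0.2],
    [[0,0,0],[0,0,-0.6],-0.2],
    [[0,0,0],[0,0,-0.79],-0.2],
    [[0,0,0],[0,0,-0.79],-0.2],
    [[0,0,0],[0,0,-0.79],-0.2],
    [[0,0,0],[0,0,-0.79],1],
    [[0,0,0],[0,0,-0.79],1],
    [[0,0,0],[0,0,-0.79],1],
    [[0,0,0],[0,0,-0.79],1],
  ],
)

```text
time: 34.28
tool_pos: [0.4986, -0.2134, 0.0373]
tcp_rot: [-2.765, 1.49, -0.004]
wrist_force: [-0.9, 0.5, 6.0]
width: 0.389
```

```bash
python3 -c "
from h import *;st()"
```

```text
t 34.27 pos [ 0.4986 -0.2134  0.0373] J -146.65 tilt 0.16 q6 120.8 F [-0.9  0.5  6. ] T [ 0.1   0.04 -0.02] w mm 33.0
```

Request:
move_arm(
  deltas=[
    [[0,0,0],[0,0,0],0],
    [[0,0,0],[0,0,0],-0.2],
    [[0,0,0],[0,0,0],-0.2],
    [[0,0,0],[0,0,0],-0.2],
  ],
)

```text
time: 34.78
tool_pos: [0.4972, -0.2127, 0.0355]
tcp_rot: [2.766, -1.49, -0.001]
wrist_force: [-0.2, -0.2, -1.5]
width: 0.6
```

```bash
python3 -c "
from h import *;st()"
```

```text
t 34.77 pos [ 0.4972 -0.2127  0.0355] J -146.64 tilt 0.03 q6 120.8 F [-0.2 -0.2 -1.5] T [-0.01 -0.01 -0.01] w mm 51.0
```

Request:
move_arm(
  deltas=[
    [[0,0,0.11],[0.006,0.004,0.018],-0.2],
    [[0,0,0.22],[0.006,0.004,0.018],-0.2],
    [[0,0,0.33],[0.006,0.004,0.018],-0.2],
    [[0,0,0.44],[0.006,0.004,0.018],-0.2],
    [[0,0,0.55],[0.006,0.004,0.018],-0.2],
    [[0,0,0.66],[0.006,0.004,0.018],-0.2],
    [[0,0,0.77],[0.006,0.004,0.018],-0.2],
    [[0,0,0.88],[0.006,0.004,0.018],-0.2],
    [[0,0,1],[0.006,0.004,0.018],-0.2],
    [[0,0,1],[0.006,0.004,0.018],-0.2],
    [[0,0,1],[0.006,0.004,0.018],-0.2],
    [[0,0,1],[0.006,0.004,0.018],0.5],
    [[0,0,1],[0.006,0.004,0.018],1],
    [[0,0,1],[0.006,0.004,0.018],1],
    [[0,0,1],[0.006,0.004,0.018],1],
    [[0,0,1],[0.006,0.004,0.018],1],
    [[0,0,1],[0.006,0.004,0.018],1],
  ],
)

```text
time: 36.9
tool_pos: [0.498, -0.2124, 0.0376]
tcp_rot: [3.009, 0.902, 0.0]
wrist_force: [0.1, -1.0, 1.0]
width: 0.17
```

```bash
python3 -c "
from h import *;st()"
```

```text
t 36.9 pos [ 0.498  -0.2124  0.0376] J -56.64 tilt 0.0 q6 30.9 F [ 0.1 -1.   1. ] T [0.03 0.05 0.04] w mm 14.4
```

Request:
move_arm(
  deltas=[
    [[0,0,0],[0,0,0],1],
    [[0,0,0],[0,0,0.3],1],
    [[0,0,0],[0,0,0.7],1],
    [[0,0,0],[0.02,0.1,1],1],
    [[0,0,0],[0.1,0.5,1],1],
    [[0,0,0],[0.193,0.995,1],1],
  ],
  grip_force=40,
)

```text
time: 37.65
tool_pos: [0.5178, -0.1127, 0.1383]
tcp_rot: [3.009, 0.898, 0.002]
wrist_force: [0.7, -0.2, -0.2]
width: 0.155
```

Request:
move_arm(
  deltas=[
    [[0,0,0],[0.08,0.4,0.3],1],
    [[0,0,0],[0.16,0.8,0.5],1],
    [[0,0,0],[0.193,0.995,0.5],1],
  ],
)

```text
time: 38.02
tool_pos: [0.5382, -0.0117, 0.1895]
tcp_rot: [3.007, 0.904, 0.006]
wrist_force: [0.6, -0.5, -1.1]
width: 0.155
```

Request:
move_arm(
  deltas=[
    [[0,0,0],[0.1,0.5,0],1],
    [[0,0,0],[0.193,0.995,0],1],
  ],
)

```text
time: 38.28
tool_pos: [0.5554, 0.0866, 0.1862]
tcp_rot: [3.01, 0.9, -0.003]
wrist_force: [0.4, -0.1, -0.0]
width: 0.16
```

Request:
move_arm(
  deltas=[
    [[0,0,0],[0.1,0.5,0],1],
    [[0,0,0],[0.193,0.995,0],1],
    [[0,0,0],[0.193,0.995,-0.3],1],
    [[0,0,0],[0.193,0.995,-0.65],1],
    [[0,0,0],[0.193,0.995,-0.65],1],
    [[0,0,0],[0.193,0.995,-0.65],1],
  ],
)

```text
time: 39.02
tool_pos: [0.5754, 0.1852, 0.1227]
tcp_rot: [3.009, 0.901, -0.0]
wrist_force: [0.2, 0.3, -0.8]
width: 0.16
```

Run:
```python
from h import *
st()
a,d=save("side","s3")
u,v=proj("side",(.5746,.1853,.08)).astype(int);print(u,v,proj('side',(.5746,.1853,.062)),proj('side',(.5746,.1853,.1)))
cv2.imwrite("pics/b1.png",cv2.resize(a[v-35:v+35,u-45:u+45,::-1],None,fx=7,fy=7,interpolation=cv2.INTER_CUBIC))
```

```text
t 39.02 pos [0.5754 0.1852 0.1227] J -56.67 tilt 0.02 q6 72.2 F [ 0.2  0.3 -0.8] T [-0.05  0.02  0.01] w mm 13.6
341 192 [341.41838866 199.16531263] [341.91845446 185.63153648]
```

View pics/b1.png

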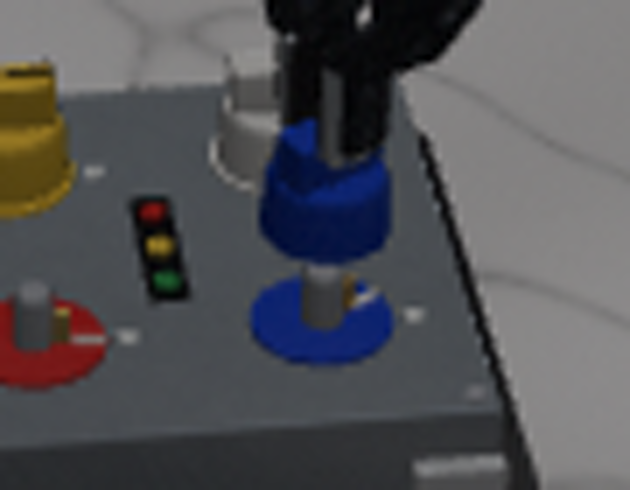

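The blue knob is centred (325 against a shaft at 322, and perspective accounts for about 3.5 px). Descending.

Request:
move_arm(
  deltas=[
    [[0,0,0],[0,0.003,-0.1],1],
    [[0,0,0],[0,0.003,-0.19],1],
    [[0,0,0],[0,0.003,-0.23],1],
    [[0,0,0],[0,0.003,-0.23],1],
    [[0,0,0],[0,0.003,-0.23],1],
  ],
)

```text
time: 39.7
tool_pos: [0.5753, 0.186, 0.0997]
tcp_rot: [-3.009, -0.902, -0.0]
wrist_force: [1.0, 0.4, 0.0]
width: 0.16
```

```bash
python3 -c "
from h import *;st()"
```

```text
t 39.7 pos [0.5753 0.186  0.0997] J -56.64 tilt 0.01 q6 72.2 F [1.  0.4 0. ] T [ 0.02  0.08 -0.02] w mm 13.6
```

Request:
move_arm(
  deltas=[
    [[0,0,0],[0,0,-0.04],1],
    [[0,0,0],[0,0,-0.08],1],
    [[0,0,0],[0,0,-0.12],1],
    [[0,0,0],[0,0,-0.145],1],
    [[0,0,0],[0,0,-0.158],1],
    [[0,0,0],[0,0,-0.158],1],
  ],
)

```text
time: 40.45
tool_pos: [0.5761, 0.1862, 0.0855]
tcp_rot: [3.009, 0.902, 0.003]
wrist_force: [-1.8, -0.7, 7.9]
width: 0.157
```

```bash
python3 -c "
from h import *;st()"
```

```text
t 40.45 pos [0.5761 0.1862 0.0855] J -56.64 tilt 0.11 q6 72.2 F [-1.8 -0.7  7.9] T [-0.18  0.24 -0.  ] w mm 13.4
```

Blue is home (0.0855, expected 0.0856). I'll turn it, release, and retreat toward the cover fin.

Request:
move_arm(
  deltas=[
    [[0,0,-0.08],[-0.003,0,0.01],1],
    [[0,0,-0.16],[-0.003,0,0.01],1],
    [[0,0,-0.24],[-0.003,0,0.01],1],
    [[0,0,-0.308],[-0.003,0,0.01],1],
    [[0,0,-0.308],[-0.003,0,0.01],1],
    [[0,0,-0.308],[-0.003,0,0.01],1],
  ],
)

```text
time: 41.2
tool_pos: [0.5757, 0.1859, 0.0855]
tcp_rot: [-3.138, -0.158, -0.003]
wrist_force: [0.5, -2.1, 5.3]
width: 0.158
```

```bash
python3 -c "
from h import *;st()"
```

```text
t 41.2 pos [0.5757 0.1859 0.0855] J -84.23 tilt 0.09 q6 99.8 F [ 0.5 -2.1  5.3] T [-0.3  -0.1   0.01] w mm 13.4
```

Request:
move_arm(
  deltas=[
    [[0,0,0],[0,0,0],0.4],
    [[0,0,0],[0,0,0],0],
    [[0,0,0],[0,0,0],0],
    [[0,0,0],[0,0,0.3],0],
    [[0,0,0],[0,0,0.7],0],
    [[0,0,0],[0,0,1],0],
  ],
)

```text
time: 41.95
tool_pos: [0.5751, 0.1861, 0.1861]
tcp_rot: [-3.137, -0.155, -0.001]
wrist_force: [0.7, 0.0, -1.1]
width: 0.497
```

Request:
move_arm(
  deltas=[
    [[0,0,0],[-0.46,-0.5,0],-0.5],
    [[0,0,0],[-0.92,-1,0],-1],
  ],
)

```text
time: 42.2
tool_pos: [0.4898, 0.0934, 0.1852]
tcp_rot: [3.137, 0.158, 0.001]
wrist_force: [0.1, -0.4, 0.6]
width: 0.902
```

Request:
move_arm(
  deltas=[
    [[0,0,0],[0,-0.5,0],-1],
    [[0,0,0],[0,-1,0],-1],
    [[0,0,0],[0,-1,0],-1],
  ],
)

```text
time: 42.58
tool_pos: [0.4899, -0.0087, 0.1848]
tcp_rot: [3.138, 0.148, 0.0]
wrist_force: [-1.0, 1.1, 0.3]
width: 0.999
```

Request:
move_arm(
  deltas=[
    [[0,0,0],[0,-0.5,0],-1],
    [[0,0,0],[0,-1,0],-1],
    [[0,0,0],[0,-1,0],-1],
    [[0,0,0],[0,-1,0],-1],
  ],
)

```text
time: 43.08
tool_pos: [0.4902, -0.1051, 0.1845]
tcp_rot: [-3.137, -0.154, 0.001]
wrist_force: [0.2, 0.4, 0.2]
width: 0.999
```

Run:
```python
from h import *
st()
a,d=save("top","top4")
cv2.imwrite("pics/panel4.png",cv2.resize(a[180:300,155:280,::-1],None,fx=4.8,fy=4.8,interpolation=cv2.INTER_CUBIC))
```

```text
t 43.08 pos [ 0.4902 -0.1051  0.1845] J -84.37 tilt 0.07 q6 69.4 F [0.2 0.4 0.2] T [ 0.03 -0.07 -0.01] w mm 84.9
```

View pics/panel4.png

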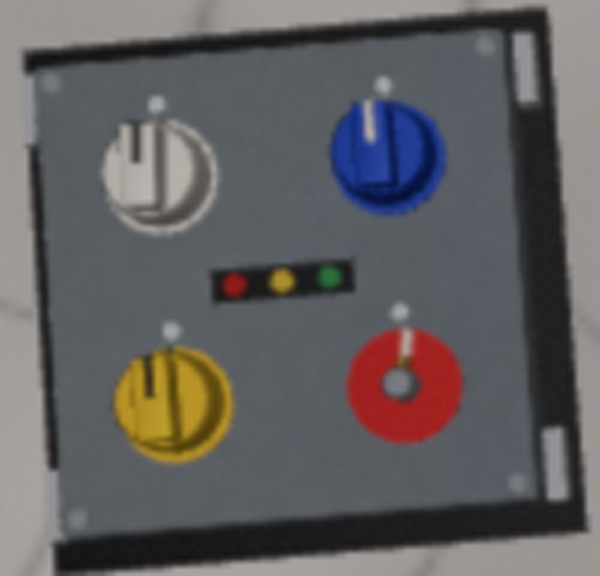

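All three are seated. I'll check the pointer angles at sub-pixel level.

Run:
```python
from h import *
g=cv2.imread("pics/top4.png")[:,:,1].astype(float)
# expected pointer line location for yaw 5.7 and seat
S=dict(white=(.5657,.2807),yellow=(.4709,.2716),blue=(.5757,.1859))
for k,(x,y) in S.items():
    def prof(off,yaw,r=(.003,.015)):
        o=[]
        for t in np.linspace(*r,13):
            p=proj("top",(x+t*np.cos(yaw)-off*np.sin(yaw),y+t*np.sin(yaw)+off*np.cos(yaw),.092))
            o.append(cv2.getRectSubPix(g.astype(np.float32),(1,1),tuple(map(float,p)))[0,0])
        return np.mean(o)
    sgn=1 if k=="blue" else -1
    best=max(((sgn*prof(off,np.radians(a)),a,off) for a in np.arange(-10,22,.5) for off in np.arange(-.004,.0041,.0005)))
    print(k,"line yaw",best[1],"offset",best[2])
    # local heights
d=np.load("top4.npy")
for k,(x,y) in S.items():
    u,v=proj("top",(x,y,.092)).round().astype(int)
    z=[P("top",uu,vv,d=d[vv,uu])[2] for uu in range(u-2,u+3) for vv in range(v-4,v+5)]
    print(k,"bar top z",np.median(z).round(4))
    import math
    for s,n in((1,'+x'),(-1,'-x')):
        yw=math.radians(5.7);z=[]
        for t in(.010,.012,.014):
            uu,vv=proj("top",(x+s*t*math.cos(yw),y+s*t*math.sin(yw),.092)).round().astype(int);z.append(P("top",uu,vv,d=d[vv,uu])[2])
        print("  ",n,np.median(z).round(4))
```

```text
white line yaw 1.0 offset 0.0
yellow line yaw 11.0 offset -0.0005
blue line yaw 1.5 offset 0.0014999999999999996
white bar top z 0.0911
   +x 0.0926
   -x 0.092
yellow bar top z 0.0917
   +x 0.094
   -x 0.0912
blue bar top z 0.0923
   +x 0.0934
   -x 0.0918
```

Run:
```python
from h import *
im=np.mean([read_camera("top")[0].astype(float) for _ in range(8)],0)
sd=np.mean([read_camera("side")[0].astype(float) for _ in range(8)],0)
np.save("im.npy",im)
g=im.sum(2)
S=dict(white=((137,122),(137,162)),yellow=((149,356),(150,395)),blue=((367,102),(371,142)))
for k,(e,b) in S.items():
    e,b=crop(e,4.8,(155,180)),crop(b,4.8,(155,180))
    rows=range(int(np.ceil(e[1]))+1,int(b[1]));pts=[]
    for r in rows:
        uc=np.interp(r,[e[1],b[1]],[e[0],b[0]]);us=np.arange(int(round(uc))-2,int(round(uc))+3)
        p=g[r,us]*(1 if k=="blue" else -1);base=np.interp(us,[us[0],us[-1]],[p[0],p[-1]]);w=np.clip(p-base,0,None)
        pts.append((r,(w*us).sum()/w.sum()))
    pts=np.array(pts);c=np.polyfit(pts[:,0],pts[:,1],1)
    A=P("top",np.polyval(c,b[1]),b[1],z=.092);B=P("top",np.polyval(c,e[1]),e[1],z=.092);v=B-A
    print(k,np.degrees(np.arctan2(v[1],v[0])).round(1),pts[:,1].round(2))
top=cv2.resize(im[180:300,160:260].astype(np.uint8)[:,:,::-1],None,fx=5,fy=5,interpolation=cv2.INTER_CUBIC)
cv2.imwrite("pics/side4.png",cv2.resize(sd[160:225,265:375].astype(np.uint8)[:,:,::-1],None,fx=7,fy=7,interpolation=cv2.INTER_CUBIC))
```

```text
white 2.0 [182.91 182.91 182.91 182.91 182.91 182.91]
yellow 4.4 [185.43 185.49 185.57 185.62 185.62 185.64]
blue 8.9 [231.1  231.12 231.23 231.26 231.64 231.72 231.78]
```

View pics/side4.png

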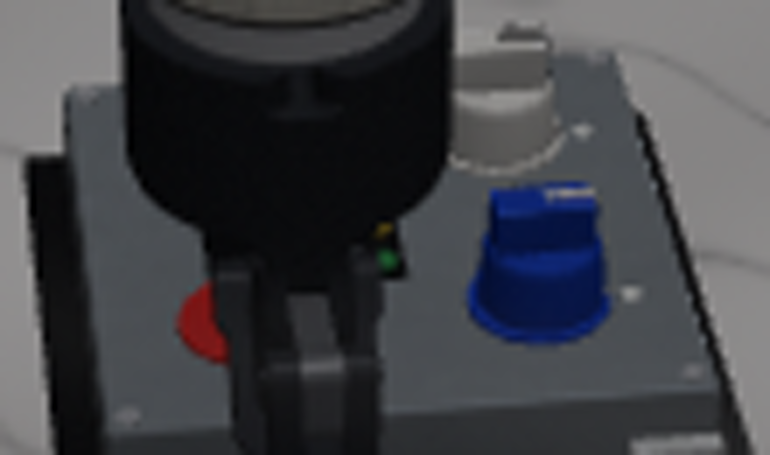

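The pointer line readings (2°, 4.4° and 8.9°, each ±3° at this resolution) scatter around 5.7°. The tool readings at release were all 5.6–5.8°. Heights show every knob flat at 0.092. Next I'll regrip the fin and shut the cover.

Request:
move_arm(
  deltas=[
    [[0,0,-0.018],[-0.04,0.5,0],-1],
    [[0,0,-0.018],[-0.07,0.9,0],-1],
    [[0,0,-0.018],[-0.07,0.9,0],-1],
  ],
  grip_force=60,
)

```text
time: 44.3
tool_pos: [0.4829, -0.0142, 0.1848]
tcp_rot: [-3.139, -0.115, 0.0]
wrist_force: [0.2, -0.1, -0.0]
width: 0.999
```

Request:
move_arm(
  deltas=[
    [[0,0,0],[0,0.34,0],-1],
    [[0,0,0],[0,0.34,-0.4],-1],
    [[0,0,0],[0,0.34,-0.8],-1],
    [[0,0,0],[0,0.34,-1],-1],
    [[0,0,0],[0,0.34,-1],-1],
    [[0,0,0],[0,0.34,-1],-1],
  ],
)

```text
time: 45.05
tool_pos: [0.4843, 0.0173, 0.0858]
tcp_rot: [3.139, 0.109, 0.002]
wrist_force: [0.9, 0.8, 0.6]
width: 1.005
```

Request:
move_arm(
  deltas=[
    [[0,0,0],[0,0,-0.05],-1],
    [[0,0,0],[0,0,-0.05],0],
    [[0,0,0],[0,0,-0.05],1],
    [[0,0,0],[0,0,-0.05],1],
    [[0,0,0],[0,0,-0.05],1],
    [[0,0,0],[0,0,-0.05],1],
    [[0,0,0],[0,0,-0.05],1],
    [[0,0,0],[0,0,-0.05],1],
  ],
)

```text
time: 46.05
tool_pos: [0.4833, 0.018, 0.0801]
tcp_rot: [-3.139, -0.11, -0.0]
wrist_force: [-2.1, 0.9, 5.8]
width: 0.143
```

```bash
python3 -c "
from h import *;st()"
```

```text
t 46.05 pos [0.4833 0.018  0.0801] J -85.99 tilt 0.01 q6 85.2 F [-2.1  0.9  5.8] T [ 0.13  0.34 -0.11] w mm 12.1
```

Request:
move_arm(
  deltas=[
    [[0,0,0],[0.007,-0.1,0],1],
    [[0,0,0],[0.021,-0.3,0],1],
    [[0,0,0],[0.035,-0.5,0],1],
    [[0,0,0],[0.049,-0.7,0],1],
    [[0,0,0],[0.06,-0.85,0],1],
    [[0,0,0],[0.07,-1,0],1],
  ],
)

```text
time: 46.8
tool_pos: [0.4899, -0.0816, 0.0801]
tcp_rot: [-3.138, -0.109, 0.001]
wrist_force: [-2.5, 5.9, 7.3]
width: 0.145
```

Request:
move_arm(
  deltas=[
    [[0,0,0],[0.014,-0.2,0],1],
    [[0,0,0],[0.028,-0.4,0],1],
    [[0,0,0],[0.042,-0.6,0],1],
    [[0,0,0],[0.053,-0.75,0],1],
    [[0,0,0],[0.057,-0.82,0],1],
    [[0,0,0],[0.057,-0.82,0],1],
  ],
)

```text
time: 47.55
tool_pos: [0.4954, -0.1644, 0.0801]
tcp_rot: [-3.139, -0.109, 0.002]
wrist_force: [-2.9, 0.1, 6.7]
width: 0.15
```

Request:
move_arm(
  deltas=[
    [[0,0,0],[0.002,-0.03,0],1],
    [[0,0,0],[0.004,-0.06,0],1],
    [[0,0,0],[0.005,-0.07,0],1],
    [[0,0,0],[0.005,-0.07,0],1],
  ],
)

```text
time: 48.05
tool_pos: [0.4958, -0.1701, 0.0801]
tcp_rot: [-3.138, -0.11, 0.002]
wrist_force: [-3.3, 5.1, 8.4]
width: 0.147
```

Request:
move_arm(
  deltas=[
    [[0,0,0],[0.001,-0.02,0],1],
    [[0,0,0],[0.002,-0.03,0],1],
    [[0,0,0],[0.002,-0.03,0],1],
  ],
)

```text
time: 48.42
tool_pos: [0.4958, -0.1708, 0.0801]
tcp_rot: [-3.134, -0.108, 0.003]
wrist_force: [-3.6, 12.5, 10.3]
width: 0.151
```

```bash
python3 -c "
from h import *;st()"
```

```text
t 48.42 pos [ 0.4958 -0.1708  0.0801] J -86.05 tilt 0.37 q6 63.9 F [-3.6 12.5 10.3] T [ 1.94  0.51 -0.05] w mm 12.8
```

The cover is at its shut stop. I'll press 1 mm more, release, lift away and take the last look.

Request:
move_arm(
  deltas=[
    [[0,0,0],[0.001,-0.015,0],1],
    [[0,0,0],[0.001,-0.015,0],1],
    [[0,0,0],[0.001,-0.015,0],0],
    [[0,0,0],[0.001,-0.015,0],-1],
    [[0,0,0],[0.001,-0.015,0],-1],
    [[0,0,0],[0.001,-0.015,0],-1],
    [[0,0,0],[0,0,0.3],-1],
    [[0,0,0],[0,0,0.7],-1],
    [[0,0,0],[0,0,1],-1],
  ],
)

```text
time: 49.55
tool_pos: [0.4971, -0.1745, 0.1814]
tcp_rot: [3.139, 0.11, 0.002]
wrist_force: [0.8, -0.3, 0.1]
width: 1.002
```

Request:
move_arm(
  deltas=[
    [[0,0,0],[-0.3,-0.5,0.5],-1],
    [[0,0,0],[-0.6,-1,1],-1],
    [[0,0,0],[-0.6,-1,1],-1],
  ],
)

```text
time: 49.92
tool_pos: [0.4365, -0.2767, 0.2831]
tcp_rot: [3.136, 0.107, 0.005]
wrist_force: [-0.1, -0.4, -0.2]
width: 1.002
```

Request:
move_arm(
  deltas=[
    [[0,0,0],[-0.3,-0.5,0],-1],
    [[0,0,0],[-0.6,-1,0],-1],
    [[0,0,0],[-0.6,-1,0],-1],
  ],
)

```text
time: 50.3
tool_pos: [0.3744, -0.3772, 0.2797]
tcp_rot: [3.139, 0.101, -0.001]
wrist_force: [0.5, 0.4, -1.3]
width: 1.002
```

Request:
move_arm(
  deltas=[
    [[0,0,0],[-0.3,-0.5,0],-1],
    [[0,0,0],[-0.6,-1,0],-1],
    [[0,0,0],[-0.6,-1,0],-1],
    [[0,0,0],[-0.6,-1,0],-1],
  ],
)

```text
time: 50.8
tool_pos: [0.3171, -0.4733, 0.2794]
tcp_rot: [-3.138, -0.11, -0.0]
wrist_force: [0.5, 0.5, -1.2]
width: 1.001
```

Run:
```python
from h import *
st()
a,d=save("top","top5")
sd=np.mean([read_camera("side")[0].astype(float) for _ in range(6)],0).astype(np.uint8)
cv2.imwrite("pics/side5.png",cv2.resize(sd[150:420,240:400,::-1],None,fx=2.2,fy=2.2,interpolation=cv2.INTER_CUBIC))
y=cv2.resize(sd[155:225,265:375,::-1],None,fx=7,fy=7,interpolation=cv2.INTER_CUBIC)
cv2.imwrite("pics/side5p.png",y)
m=a.copy();cv2.imwrite("pics/fin5.png",m[:,:,::-1])
```

```text
t 50.8 pos [ 0.3171 -0.4733  0.2794] J -86.0 tilt 0.08 q6 27.3 F [ 0.5  0.5 -1.2] T [-0.01 -0.05  0.06] w mm 85.1
```

View pics/fin5.png

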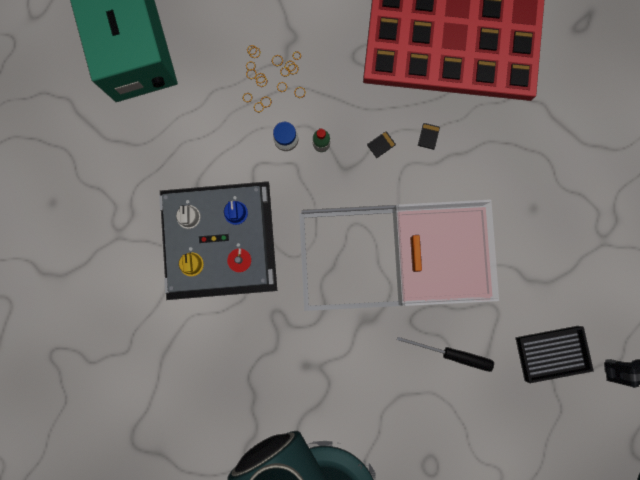

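View pics/side5p.png

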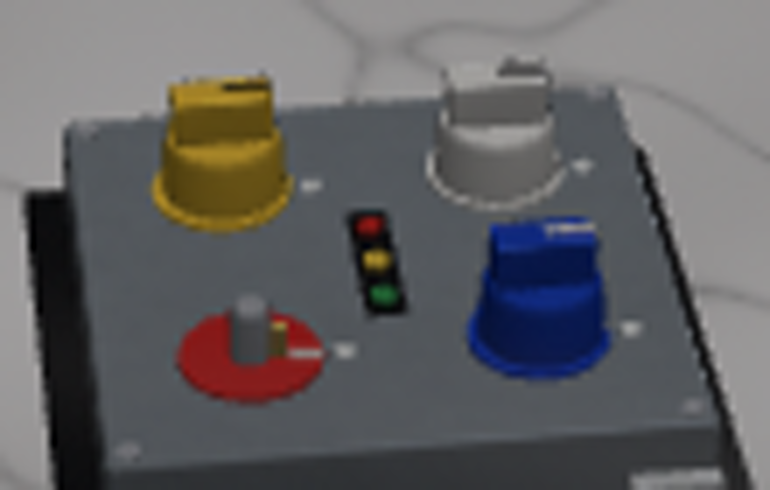

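The cover is shut with its fin at (416,253), the bystanders haven't moved, and all three knobs sit flat with parallel bars pointing at their dots. Handing in.

```bash
python3 -c "
from h import *;print(order.finish_job())"
```

```text
the job is handed in; nothing more can be done
None
```

The job is done and handed in at about 51 s of the 208 s allowed. The tray held only three knobs (white, yellow and blue; no red).

- **Cover:** I pulled it out to its stop. After fitting the knobs I pushed it shut again; the force rose to 12.5 N after about 0.189 m of travel, and the last top view shows it closed.
- **Knobs:** Each one is on the shaft of its own colour and fully home. The contact heights and the depth camera both agree with a flat seat (bar tops at about 92 mm). Blue was knocked aside while I was fitting yellow, so I measured it again before picking it up.
- **Pointers:** Tool angles when I let go put all three at 5.6–5.8°, against 5.7° for the zero dots.
- **Check that disagreed:** The last angle readings from the top camera scattered: white 2.0°, yellow 4.4°, blue 8.9°. A coarser first try gave 1°, 11° and 1.5°. The lines are only 6–7 pixels long, so I relied on the tool angles; the last side picture also shows the bars parallel and facing their dots.
- **Other things on the bench:** They look unmoved in the last top view.

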